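# Clamp the pellet die in its cleaning block with the slotted clamp screw

### The job

Clamp the pellet die in its cleaning block so that its bore can be brushed out: take the blue flat-blade driver from the wooden stand, seat its blade fully in the slot of the block's clamp screw and turn the screw clockwise, blade kept down in the slot as the screw sinks, until the jaw holds the die firmly against the V stop, without overtightening or leaning hard on the screw. Then put the driver back in its hole in the stand and leave everything else where it is.

Things in the scene. Friction and masses are not known exactly. Their poses are not given: they have to be found in the camera images.
- driver: Stubby flat driver, 0.11 kg, upright in the stand. Origin: middle of the blade's bottom edge (the tip); z up to the handle, x along the blade's 14 mm width, y through its 2 mm thickness. Blade 10 mm long; shaft 8.4 mm thick to z = 58 mm; black collar 31 mm wide to 64 mm, resting on the stand; six-sided blue handle to 128 mm; low black cap to 132 mm.
- driver_grip (a point): Middle of the driver's blue handle, 96 mm above its tip; axes as the driver's. The handle is 26 mm across flats; one pair of flats faces its +y and -y, the other two pairs lie 60 degrees on. Grip across two flats from above.
- slot_floor (a point): Middle of the slot's floor in the clamp screw's steel head; x along the slot, z up. Head 20 mm in diameter; the slot crosses it from side to side, 3.5 mm wide, 5 mm deep: the head's top is 5 mm above this point, at 51 mm height at the start. The blade has some 0.1 rad of play. 5 to 15 N of push keeps it seated; over 60 N, push and twist together, burrs the slot.
- screw (a joint): Turn of the clamp screw in rad, growing clockwise seen from above (tightening). Fast thread: the head sinks 1.9 mm per rad. Steady drag of about 0.1 N m until the jaw meets the die, 0.1 to 1.1 rad from the start (the V stop is adjustable); then 0.002 N m more per N of clamping force, which rises by some 150 N per rad. It stays where it is left.
- jaw: Steel jaw with a brass face, 46 mm wide, 24 mm high, moved 1.9 mm per rad of the screw along the block's +x against the die. Origin 2.5 mm behind the brass face, 30 mm above the bench. It holds the die properly at 25 to 60 N (aim at 40 N: 0.07 to 0.08 N m above the running drag); more distorts the die.
- block: Cleaning block, fixed: dark steel plate 172 x 86 mm, its top at 14 mm. Origin on the bench under the die's place; x points from the screw to the V stop. Grey clamp housing 44 x 52 mm, top at 44 mm; the screw's upright axis is in it at x = -66 mm, y = 0. V stop at x = 8 to 50 mm, top at 40 mm, its two screw heads at 45 mm.
- die: Round grey steel pellet die, 44 mm in diameter, 38 mm high, 0.34 kg, standing loose on the block between jaw and V stop. Origin at the centre of its underside, z up its bore.
- stand_hole (a point): Mouth of the driver's hole in the top of the fixed beech stand (62 x 96 mm, 66 mm high): 18 mm in diameter, 61 mm deep, z up. With the driver home its collar rests on this face and its tip is 58 mm below this point; any yaw will do. A second, 10 mm hole 47 mm off along the stand's +y stays empty.
- punch: Bystander: steel die punch, 27 mm flange, 52 mm high, standing on the bench. Origin at the centre of its underside.
- brush: Bystander: thin wooden cleaning brush, 194 mm long, lying on the bench to the left. Origin near its middle.
- ring_tin: Bystander: flat round tin, 66 mm in diameter, 21 mm high. Origin at the centre of its underside.
- timer: Bystander: white lab timer, 62 x 66 x 23 mm. Origin at the centre of its underside.
Mind the look-alikes: they are no part of the job. Of the things shaped like the driver, the blue one is meant.

How it is judged (in metres and radians):
On the way, in this order (a step that is already met when the one before it is completed fails the run):
1. the driver's blade is seated in the slot, at most 1.6 mm above its floor (z of driver in the frame of slot_floor below 0.0016 m and x of driver in the frame of slot_floor between -0.004 and 0.004 m and y of driver in the frame of slot_floor between -0.002 and 0.002 m and angle between the x axis of driver and the x axis of slot_floor, either way round below 0.3 rad and angle between driver's own z axis and vertical below 0.12 rad), for 0.1 s.
2. with the blade still seated, the jaw presses the die against the V stop with at least 25 N (all of step 1 and contact force between jaw and die above 25 N), for 0.2 s.
At the end, for the whole second after the job is handed in: The jaw still presses the die with at least 25 N, the die upright within 0.05 rad, and the driver stands at rest and upright (within 0.08 rad) in its hole in the stand, its tip at least 55 mm below the stand's top and within 6 mm of the hole's axis (contact force between jaw and die above 25 N and angle between die's own z axis and vertical below 0.05 rad and horizontal distance between driver and stand_hole below 0.006 m and z of driver in the frame of stand_hole below -0.055 m and angle between driver's own z axis and vertical below 0.08 rad and linear speed of driver below 0.02 m/s); the robot touches nothing.
It fails at once if the die clamped with more than 60 N (overtightened) (contact force between jaw and die above 60 N).
It fails at once if the driver forced on the screw with more than 60 N (push and twist together) (contact force between driver and screw above 60 N).
It fails at once if the screw or the jaw touched by the gripper instead of the driver (contact force between any of the fingers, the arm and screw above 1 N or contact force between any of the fingers, the arm and jaw above 1 N).
It fails at once if the screw turned while the blade is not seated in its slot (velocity of joint screw above 0.25 rad/s and not (z of driver in the frame of slot_floor below 0.0016 m and x of driver in the frame of slot_floor between -0.004 and 0.004 m and y of driver in the frame of slot_floor between -0.002 and 0.002 m and angle between the x axis of driver and the x axis of slot_floor, either way round below 0.3 rad and angle between driver's own z axis and vertical below 0.12 rad)).
It fails at once if the punch, brush, tin or timer moved by more than 20 mm (distance of any of punch, brush, ring_tin, timer from where it was at the start of the episode above 0.02 m).
It also fails if it takes over 58 s, if anything falls off the work surface, if the arm or the gripper's body presses on something with over 40 N, if the wrist force passes 120 N, or if a joint passes its speed limit or range.

### The arm

A 6-joint arm with a two-finger parallel gripper is mounted at the origin on a cart in front of the work surface, level with it; the furniture and walls round the work are solid. World frame = base frame: x ahead of the robot, y to its left, z up, the work surface at z = 0. Lengths are in mm, angles in rad, forces in N, time in s.
With the tool pointing down it reaches from about 325 to 875 mm from the base axis. Payload 4.4 kg.
Tool frame: the origin (TCP) lies between the finger pads; the fingertips stand 11 mm ahead of it and the grasp point (between the pads) lies 8 mm behind it (robot.tip_extent is the distance from the TCP to the fingertips, in mm); z points along the fingers, y is the direction in which the jaws open and shut (so a half turn about z gives the same grasp; the last joint's range is limited). The gripper opens to 85 mm and grips with 20 to 120 N. Pads are 22 mm wide; open, the fingers measure 114 mm over their backs; the gripper's body (76 mm by 85 mm) begins 54 mm behind the grasp point. The pads swing forward as they close: fully open they stand 13 mm farther back than shut.
Start: joints at [-1.456, 0.207, 1.542, -0, 1.393, -0.15], TCP at [151.029, -554.813, 242.282] pointing down, gripper open.
Joint ranges: [-2.73, 2.73], [-0.86, 2.22], [0.23, 2.46], [-1.11, 4.25], [0.08, 2.63], [-2.82, 2.82]. Speed limits (rad/s): [2.79, 2.79, 3.14, 3.14, 3.14, 3.14].

### API

Orientations are given as a rotation vector (axis times angle).
In Python, from plant import robot gives the robot as it stands.
- The arm moves only by the shell command python3 -m jog 'ROWS' [OPENING] [FORCE]. ROWS is JSON, a list that holds one entry, the list of rows, each a list of 6 numbers: the shift along the tool's x, y, z normalised to -1 to 1, where 1 is 40 cm, then the turn, a rotation vector about the tool's x, y, z normalised to -1 to 1, where 1 is 1.5 rad. In form: [[[dx, dy, dz, ax, ay, az], ...]]. A call has 1 to 5 rows; each row shifts and turns the commanded pose from where the row before left it, along the tool's axes as they then stand; what a row does not reach is not made up. A row lasts 1/8 s, in which the tool goes at most 62.5 mm and 10.7 degrees, less where a joint would pass 70% of its speed; a pose out of reach is approached as far as the arm can. A call with a number of a shift or a turn outside -1 to 1 is refused whole. A call with a gripper value outside its range is refused whole. OPENING is the opening, from -1 (shut) to 1 (fully open), so that 0 is half open, set as the call begins (- or left out, the last holds). The fingers move at their own pace and stop on an object; FORCE is the grip in N (left out, the last holds). Time passes only in rows, so rows that do not move let the fingers close. It gives the time, the measured TCP pose, the force and the opening at its end, in the units of the state.
- robot.read_state(): the state, without advancing time (a new reading comes with each control period).
- robot.snapshot(name): name is "scene" or "top"; returns a dict with "pixels" (384x512x3 uint8, red, green, blue), "fovy" (degrees; the focal length in pixels is half the picture's height over the tangent of half this angle, whatever the lens; pixels are square), "cx", "cy" (the principal point, pixels), "R" (3x3) and "t" (3): a world point X has camera coordinates R X + t. Camera axes: x right, y down, z forward; pixel columns grow to the right and rows downward; lengths in mm; the calibration is good to about 2 mm. A picture is of the moment at which its call begins. There is no depth.
- robot.close_job(): hands the job in, once; it reports no verdict.
The state is a dict: "time": time; "q": joint angles; "joint_vel": joint speeds; "joint_torque": joint torques, N m; "ee_pos": TCP position; "orientation": TCP orientation; "contact_force": force on the tool from outside, world axes, zero at the start; "moment": the same for the moment, N m; "width": finger opening in mm.
Only numpy, scipy, OpenCV 4.12 (cv2) and the standard library are available. Lean on these libraries where they do the work, as an engineer would, in place of code of your own. Each camera call takes 0.05 s, during which the arm holds its last target.

## Working session

There is one attempt and no reset: what is moved stays moved. The work goes in short steps, Python scripts to look and compute and a shell command to move; the robot and the scene stay as the last step left them, time stands still between calls to the robot, and variables do not carry over. Pictures are saved under pics/ and viewed, and the job is handed in when it is done.

```bash
mkdir -p pics; ls; python3 - <<'E'
from plant import robot
import cv2
s=robot.read_state();print(s)
for n in("scene","top"):
    d=robot.snapshot(n);cv2.imwrite(f"pics/{n}0.png",cv2.resize(d["pixels"][:,:,::-1],(800,600),interpolation=cv2.INTER_CUBIC))
    print(n,d["fovy"],d["cx"],d["cy"],d["R"],d["t"])
E
```

```text
pics
{'time': 0.0, 'q': array([-1.45550029e+00,  2.07414290e-01,  1.54296171e+00,  1.45118152e-06,
        1.39345697e+00, -1.50494992e-01]), 'joint_vel': array([-9.59757256e-04, -4.90482496e-05,  4.50032291e-04, -2.64395892e-04,
        1.81194906e-03, -5.16549901e-04]), 'joint_torque': array([ 4.90760049e-04, -3.83036077e+01, -2.91596103e+01, -4.99503449e-05,
        1.05583604e-02,  2.08755193e-05]), 'ee_pos': array([ 150.94518292, -554.08694402,  241.12526634]), 'orientation': array([-3.11167114e+00, -4.15978521e-01, -6.41280342e-05]), 'contact_force': array([ 0.267604  ,  0.0882337 , -0.09444039]), 'moment': array([ 0.01539743, -0.01190492, -0.03207333]), 'width': 85.71477740637658}
scene 56.24375113793446 256.89969701947194 194.67916447066116 [[-0.94185146 -0.33593877 -0.00780776]
 [-0.14516009  0.42771246 -0.89218305]
 [ 0.30305835 -0.83917054 -0.45160651]] [521.36883838 158.73527683 930.04814452]
top 54.42085408354994 254.95403030475435 198.30983082168956 [[-0.00335879 -0.99982472  0.01841884]
 [-0.99744858  0.00203622 -0.07135948]
 [ 0.07130947 -0.01861153 -0.99728059]] [-21.0239723  561.93897598 961.01936771]
```

View pics/scene0.png

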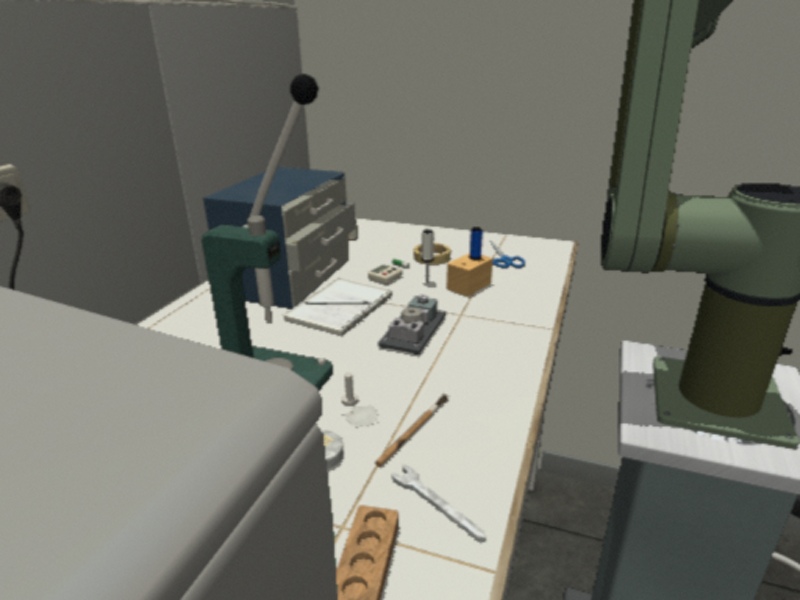

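View pics/top0.png

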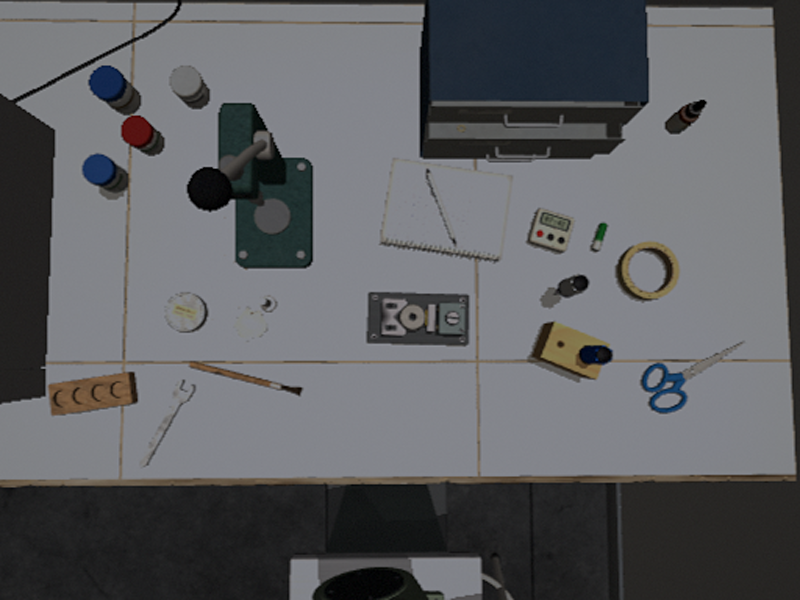

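```bash
cat > h.py <<'E'
import numpy as np,cv2
from plant import robot
def f(d): return d["pixels"].shape[0]/2/np.tan(np.radians(d["fovy"]/2))
def proj(d,X):
    c=d["R"]@np.array(X,float)+d["t"];return np.array([d["cx"]+f(d)*c[0]/c[2],d["cy"]+f(d)*c[1]/c[2]])
def ray(d,u,v):
    R=np.array(d["R"]);r=R.T@np.array([(u-d["cx"])/f(d),(v-d["cy"])/f(d),1]);return -R.T@d["t"],r/np.linalg.norm(r)
def plane(d,u,v,z):
    o,r=ray(d,u,v);return o+r*(z-o[2])/r[2]
def tri(d1,p1,d2,p2):
    o1,r1=ray(d1,*p1);o2,r2=ray(d2,*p2)
    s=np.linalg.lstsq(np.c_[r1,-r2],o2-o1,rcond=None)[0]
    a=o1+s[0]*r1;b=o2+s[1]*r2;return (a+b)/2,np.linalg.norm(a-b)
def crop(d,x0,y0,x1,y1,k,name,gain=1.0):
    im=d["pixels"][y0:y1,x0:x1,::-1].astype(float)*gain
    im=np.clip(im,0,255).astype(np.uint8)
    cv2.imwrite("pics/"+name,cv2.resize(im,None,fx=k,fy=k,interpolation=cv2.INTER_CUBIC))
E
python3 - <<'E'
from h import *
t=robot.snapshot("top");s=robot.snapshot("scene")
np.save("top0.npy",t,allow_pickle=True);np.save("scene0.npy",s,allow_pickle=True)
crop(t,330,170,410,250,7,"t_drv.png",1.8)
crop(t,225,180,305,225,10,"t_blk.png",1.8)
crop(s,235,130,345,235,7,"s_drv.png",1.2)
E
```

```text
(no output)
```

View pics/t_drv.png

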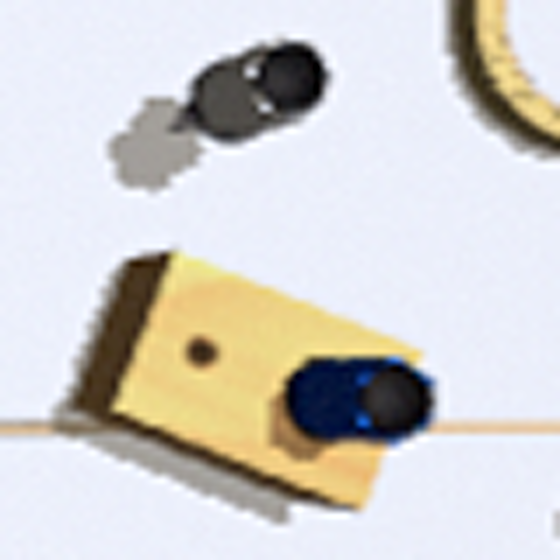

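View pics/t_blk.png

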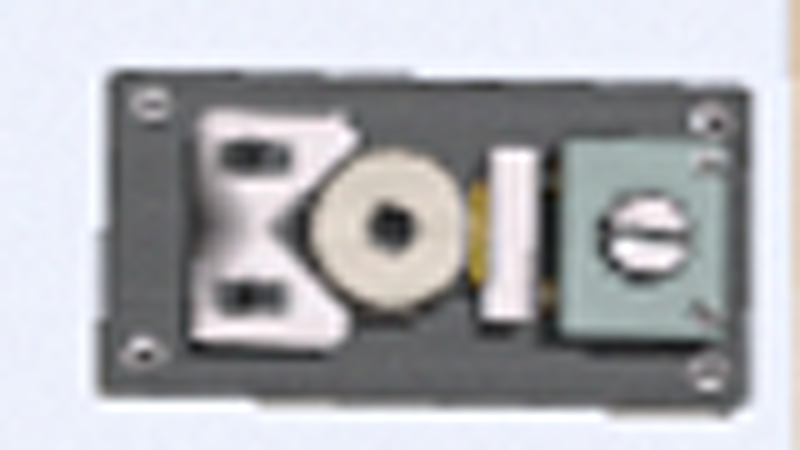

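View pics/s_drv.png

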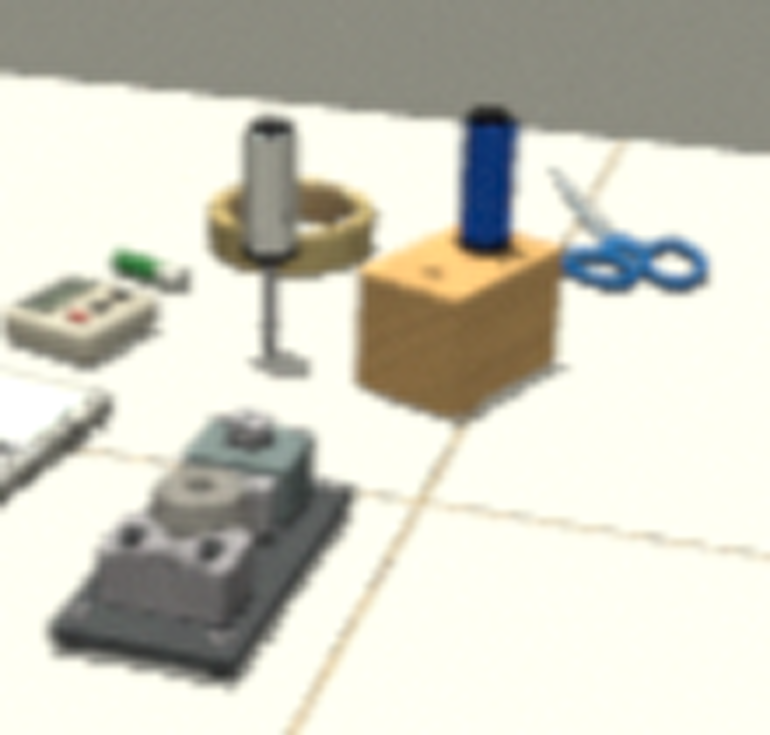

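```bash
python3 - <<'E'
from h import *
t=np.load("top0.npy",allow_pickle=True).item();s=np.load("scene0.npy",allow_pickle=True).item()
np.set_printoptions(precision=1,suppress=True,linewidth=200)
# block plate: dark grey mask -> minAreaRect; 
g=t["pixels"].astype(int)
print("gray patch around screw (R)");print(g[196:211,283:298,0])
# collar/cap
k=10
up=lambda a:cv2.resize(a,None,fx=4,fy=4,interpolation=cv2.INTER_CUBIC)
crop(t,368,215,398,240,24,"t_cap.png",2.5)
crop(s,297,140,316,170,20,"s_cap.png",1.3)
crop(t,280,193,302,214,28,"t_scr.png",1.3)
# crop coords->pixels
def P(c,x0,y0,k): return (x0+(c[0]+.5)/k-.5,y0+(c[1]+.5)/k-.5)
cap=P((398,400),330,170,7); print("cap",cap,plane(t,*cap,132))
caps=P((491,117),235,130,7);print("scene cap tri",tri(t,cap,s,caps))
hole2=P((202,351),330,170,7);print("hole2",plane(t,*hole2,66))
scr=P((648,235),225,180,10);print("screw",plane(t,*scr,51))
scs=P((250,423),235,130,7);print("tri",tri(t,scr,s,scs))
die=P((391,226),225,180,10);print("die top",plane(t,*die,52))
for c in((112,75),(748,90),(735,415),(100,395)): print("plate",plane(t,*P(c,225,180,10),14))
for c in((172,252),(420,355),(362,510),(112,412)): print("stand",plane(t,*P(c,330,170,7),66))
gd=P((292,80),330,170,7);print("grey drv cap",plane(t,*gd,132))
for c in ((270,125),(270,360)):print("grey scene",P(c,235,130,7))
E
```

```text
gray patch around screw (R)
[[ 90  89  89  88  90  91  91  89  90  91  91  98  73  68  70]
 [ 90  89  89  89  89  89  89  90  90  90  90  81  82  78  59]
 [ 90  90  89  88  86  84  84  83  86  89  89  91  91  93  71]
 [ 91  91  90  76  66  74  72  67  78  82  86  91  90  92  70]
 [ 91  91  85  70  79 113 131 133 125  83  73  91  90  93  70]
 [ 90  83  62  89 123 132 135 135 135 113  86  88  90  90  69]
 [ 91  67  25  78  96  94 114 125 126 129  95  74  90  91  70]
 [ 90  72  42  59  73  66  52  40  48  59  55  75  90  90  68]
 [ 91  71  32 106 141 129 116 107 103  94  72  78  91  89  67]
 [ 92  76  41  95 133 136 136 137 139 131  97  78  89  90  68]
 [ 93  93  68  31  88 123 126 128 129  91  71  90  90  89  66]
 [ 91  92  81  75  53  32  39  52  57  66  83  92  91  89  66]
 [ 91  90  92  91  75  61  61  67  85  90  90  91  93  89  67]
 [ 91  90  91  90  91  93  94  91  90  89  90  87  90  90  66]
 [ 92  91  90  90  90  90  90  89  90  88  87  66  77  94  66]]
cap (386.42857142857144, 226.71428571428572) [ 486.9 -326.7  132. ]
scene cap tri (array([ 486.6, -324.7,  137.5]), np.float64(0.6884191703899055))
hole2 [ 504.3 -281.    66. ]
screw [ 547.4 -109.6   51. ]
tri (array([ 546.7, -109.4,   53.5]), np.float64(1.1168602303706667))
die top [549.8 -44.   52. ]
plate [592.3  28.1  14. ]
plate [ 588.1 -140.7   14. ]
plate [ 501.9 -136.2   14. ]
plate [507.7  31.2  14. ]
stand [ 539.8 -271.    66. ]
stand [ 502.6 -359.6   66. ]
stand [ 447.4 -337.1   66. ]
stand [ 482.6 -248.2   66. ]
grey drv cap [ 594.1 -293.9  132. ]
grey scene (273.14285714285717, 147.42857142857142)
grey scene (273.14285714285717, 181.0)
```

View pics/t_cap.png

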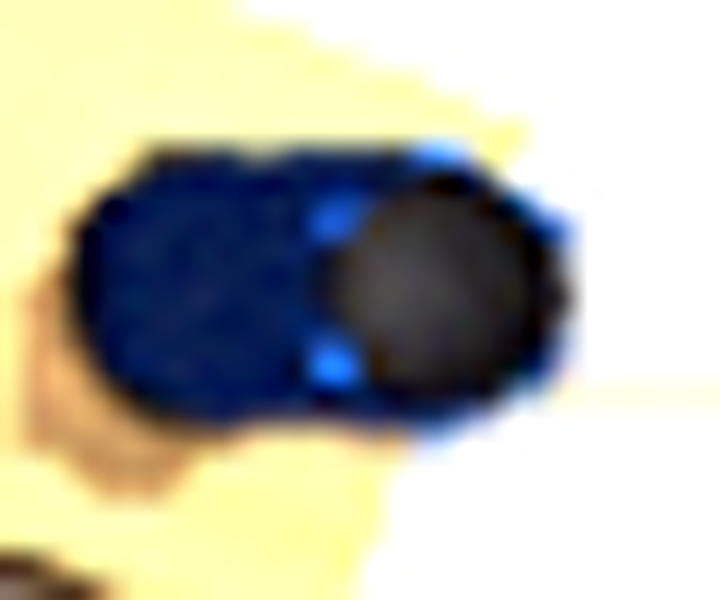

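View pics/t_scr.png

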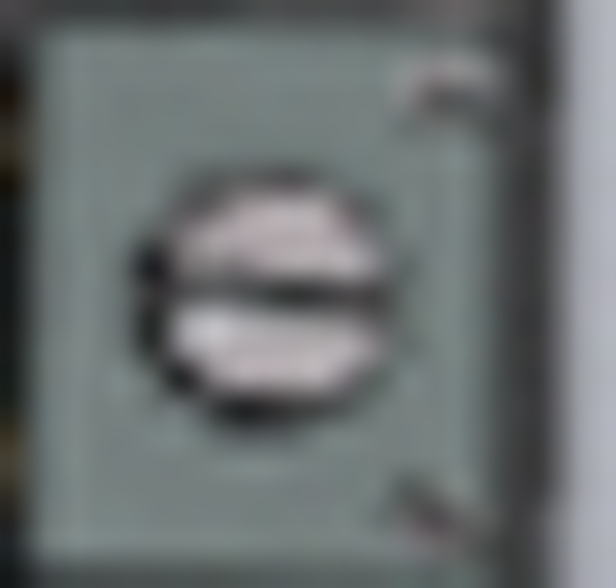

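View pics/s_cap.png

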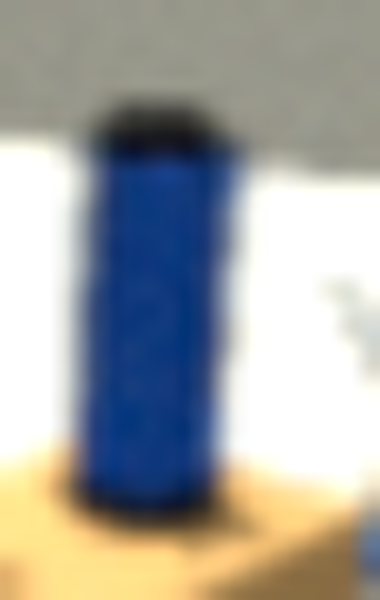

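```bash
python3 - <<'E'
from h import *
t=np.load("top0.npy",allow_pickle=True).item();s=np.load("scene0.npy",allow_pickle=True).item()
np.set_printoptions(precision=2,suppress=True,linewidth=200)
P=lambda c,x0,y0,k:(x0+(c[0]+.5)/k-.5,y0+(c[1]+.5)/k-.5)
cap=P((443,290),368,215,24);caps=P((160,118),297,140,20)
print("cap",cap,plane(t,*cap,140),"scene",caps,plane(s,*caps,140),tri(t,cap,s,caps))
# blue handle mask scene axis
hs=cv2.cvtColor(s["pixels"],cv2.COLOR_RGB2HSV);
m=(cv2.inRange(hs,(105,130,40),(125,255,255))>0);m[:,:295]=0;m[:,318:]=0;m[:140]=0;m[172:]=0
ys,xs=np.nonzero(m);print("handle px",xs.min(),xs.max(),ys.min(),ys.max(),xs.mean(),ys.mean())
print("handle mid tri plane z=104",plane(s,xs.mean(),ys.mean(),104), proj(s,[485,-325,104]),proj(s,[485,-325,140]),proj(t,[485,-325,140]))
# slot: centroid of darkness per column inside head
R=t["pixels"][:,:,0].astype(float);pts=[]
for c in range(286,293):
    w=np.clip(110-R[201:206,c],0,None);pts.append((c,(w*np.arange(201,206)).sum()/w.sum()))
pts=np.array(pts);print(pts[:,1]);p=np.polyfit(pts[:,0],pts[:,1],1);print("slope",p)
W=np.array([plane(t,c,np.polyval(p,c),49) for c in(285,294)]);d=W[1]-W[0];print("slot",W,"yaw mod pi",np.arctan2(d[1],d[0])%np.pi)
# head bright blob
b=(R>95);b[:196]=0;b[211:]=0;b[:,:284]=0;b[:,295:]=0;ys,xs=np.nonzero(b);print("head",(xs.min()+xs.max())/2,(ys.min()+ys.max())/2,xs.mean(),ys.mean(),plane(t,xs.mean(),ys.mean(),51))
w=np.clip(R-91,0,None)*b;yy,xx=np.mgrid[:R.shape[0],:R.shape[1]];print(plane(t,(w*xx).sum()/w.sum(),(w*yy).sum()/w.sum(),51))
E
```

```text
cap (385.9791666666667, 226.60416666666666) [ 487.21 -322.64  140.  ] scene (304.525, 145.425) [ 487.54 -326.74  140.  ] (array([ 486.91, -322.16,  141.55]), np.float64(0.6449073978485899))
handle px 301 317 147 168 304.56 155.74
handle mid tri plane z=104 [ 483.68 -318.75  104.  ] [304.59 155.12] [305.11 145.65] [387.02 227.56]
[202.67 202.73 202.73 203.   203.04 203.1  203.24]
slope [  0.1  174.53]
slot [[ 548.85  -98.67   49.  ]
 [ 546.54 -121.67   49.  ]] yaw mod pi 1.4705105975890753
head 290.0 201.0 289.6060606060606 202.87878787878788 [ 547.83 -110.22   51.  ]
[ 547.35 -109.9    51.  ]
```

```bash
cat >> h.py <<'E'
from scipy.spatial.transform import Rotation as Ro
import sys
def go(p,yaw):
    """remaining move to TCP p with tool y at yaw (mod pi), tool down; in jog units"""
    s=robot.read_state();R=Ro.from_rotvec(s["orientation"]).as_matrix()
    d=R.T@(np.array(p)-s["ee_pos"])
    y=np.arctan2(R[1,1],R[0,1]);e=(yaw-y+np.pi/2)%np.pi-np.pi/2
    Rt=Ro.from_euler('z',e).as_matrix()@R
    z=Rt[:,2];ax=np.cross(z,[0,0,-1]);Rt=Ro.from_rotvec(ax).as_matrix()@Rt
    rv=Ro.from_matrix(R.T@Rt).as_rotvec()
    np.set_printoptions(precision=4,suppress=True,linewidth=200)
    print("t %.2f pos"%s["time"],s["ee_pos"].round(2),"yaw_y %.3f"%y,"tilt %.4f"%np.hypot(R[0,2],R[1,2]),"q",s["q"].round(3))
    print("F",s["contact_force"].round(1),"M",s["moment"].round(3),"w %.2f"%s["width"])
    print("SHIFT units",(d/400),"mm",d.round(1),"TURN units",rv/1.5)
E
cat > g.py <<'E'
from h import *
a=[float(v) for v in sys.argv[1:]];go(a[:3],a[3])
E
python3 g.py 486.5 -323.5 220 -0.55
python3 -m jog '[[[0.14,-0.05,0,0,0,0],[0.14,-0.05,0,0,0,0],[0.14,-0.05,0,0,0,0],[0.14,-0.05,0,0,0,0],[0.14,-0.05,0,0,0,0]]]' 1 40; python3 g.py 486.5 -323.5 220 -0.55
```

```text
t 0.20 pos [ 150.97 -554.35  241.53] yaw_y -1.305 tilt 0.0015 q [-1.456  0.207  1.542  0.     1.393 -0.15 ]
F [-0.3  0.1  1.1] M [ 0.022 -0.026 -0.004] w 85.41
SHIFT units [ 0.961  -0.3365  0.0545] mm [ 384.4 -134.6   21.8] TURN units [-0.0009 -0.0005 -0.5033]
time: 0.82
ee_pos: [396.2, -383.5, 242.2]
orientation: [3.114, 0.416, 0.0]
contact_force: [0.4, -1.3, 0.5]
width: 85.3
t 0.82 pos [ 396.24 -383.45  242.22] yaw_y -1.305 tilt 0.0002 q [-0.926  0.157  1.6   -0.     1.385  0.379]
F [ 0.4 -1.3  0.5] M [ 0.005  0.013 -0.023] w 85.26
SHIFT units [ 0.2571 -0.0854  0.0555] mm [102.8 -34.2  22.2] TURN units [ 0.0001  0.     -0.5035]
```

```bash

python3 -m jog '[[[0.128,-0.043,0,0,0,0],[0.129,-0.043,0,0,0,0],[0,0,0.02,0,0,-0.1],[0,0,0.02,0,0,-0.1],[0,0,0.015,0,0,-0.1]]]'
python3 -m jog '[[[0,0,0,0,0,-0.1],[0,0,0,0,0,-0.1],[0,0,0,0,0,0]]]'; python3 g.py 486.5 -323.5 96 -0.55
python3 - <<'E'
from h import *
t=robot.snapshot("top");crop(t,320,150,450,260,6,"t1.png",2);s=robot.snapshot("scene");crop(s,235,100,345,205,7,"s1.png",1.2)
E
```

```text
time: 1.45
ee_pos: [485.1, -324.0, 219.4]
orientation: [-2.938, -1.109, 0.001]
contact_force: [-0.1, 0.8, 0.1]
width: 85.2
time: 1.82
ee_pos: [484.9, -324.5, 220.0]
orientation: [-2.746, -1.525, 0.0]
contact_force: [-0.9, 0.3, -0.2]
width: 85.4
t 1.82 pos [ 484.93 -324.45  219.96] yaw_y -0.557 tilt 0.0006 q [-0.738  0.243  1.544 -0.     1.355 -0.181]
F [-0.9  0.3 -0.2] M [-0.041 -0.002 -0.003] w 85.41
SHIFT units [0.0041 0.0023 0.3099] mm [  1.6   0.9 124. ] TURN units [-0.0004 -0.0001 -0.0045]
```

View pics/t1.png

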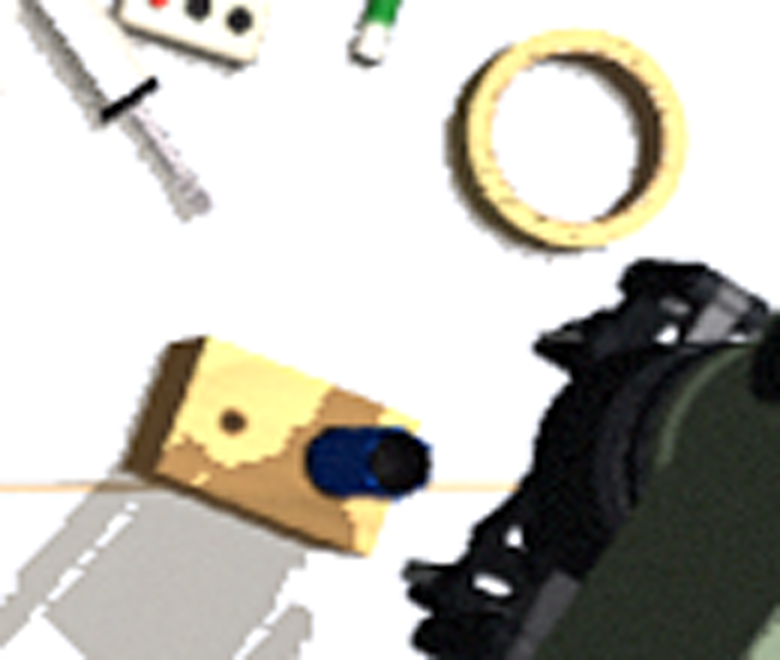

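View pics/s1.png

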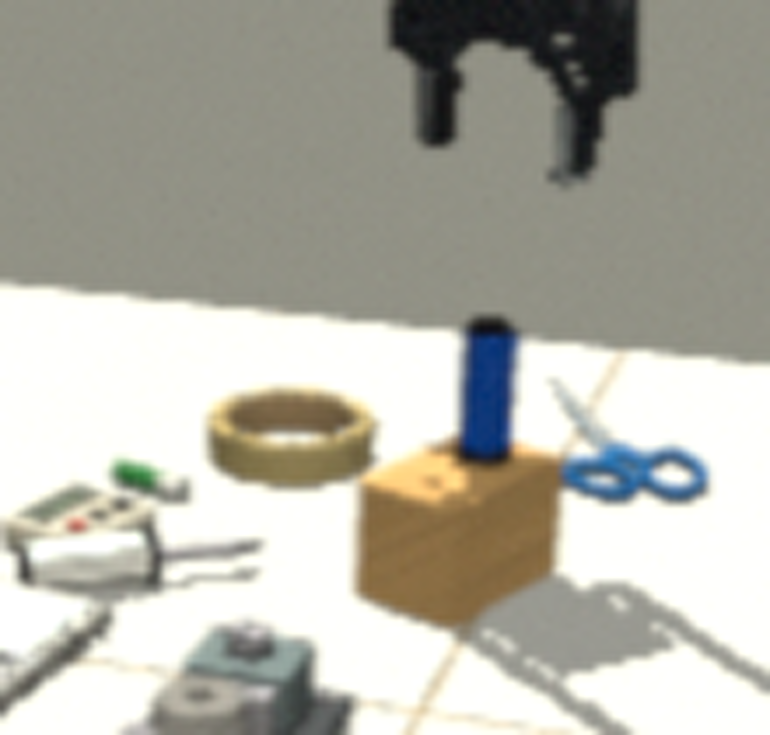

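```bash
python3 - <<'E'
from h import *
t=robot.snapshot("top");t0=np.load("top0.npy",allow_pickle=True).item()
a=crop(t0,320,120,400,200,5,"a.png",2);crop(t,320,120,400,200,5,"b.png",2)
cv2.imwrite("pics/tim.png",np.hstack([cv2.imread("pics/a.png"),cv2.imread("pics/b.png")]))
for p in([485,-324,210],[485,-324,300]):print(proj(t,p))
E
python3 -m jog '[[[0.004,0.002,0.15,0,0,0],[0,0,0.1,0,0,0],[0,0,0,0,0,0],[0,0,0,0,0,0]]]'; python3 g.py 486.5 -323.5 96 -0.55
```

```text
[398.79737885 227.78534841]
[418.05812645 228.13742879]
time: 2.48
ee_pos: [487.6, -324.6, 122.0]
orientation: [2.743, 1.526, 0.001]
contact_force: [0.6, -0.6, 0.1]
width: 85.3
t 2.48 pos [ 487.6  -324.55  121.99] yaw_y -0.556 tilt 0.0028 q [-0.735  0.35   1.625  0.     1.164 -0.179]
F [ 0.6 -0.6  0.1] M [ 0.056  0.02  -0.005] w 85.27
SHIFT units [ 0.0008 -0.0039  0.065 ] mm [ 0.3 -1.6 26. ] TURN units [ 0.0018  0.0003 -0.0037]
```

View pics/tim.png

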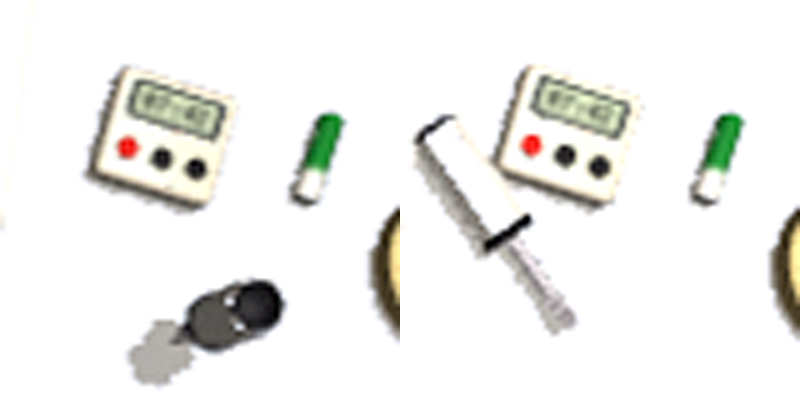

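The grey look-alike tipped over on its own (it was balanced on its tip, at crop (230,310) → now lying beside the timer). The timer moved only about 1 px. The blue driver in the stand (px (386,227)) is the one to take; the grey one (px (372,181)) and the blue caps and scissors are not.

```bash

python3 -m jog '[[[0,-0.002,0.065,0,0,0],[0,0,0,0,0,0],[0,0,0,0,0,0]]]'; python3 g.py 486.5 -323.5 96 -0.55
python3 - <<'E'
from h import *
t=robot.snapshot("top");crop(t,350,190,430,260,9,"t2.png",2.5);s=robot.snapshot("scene");crop(s,270,120,340,190,10,"s2.png",1.3)
E
```

```text
time: 2.85
ee_pos: [487.1, -324.3, 96.5]
orientation: [2.742, 1.526, 0.002]
contact_force: [-0.0, -0.9, -0.2]
width: 85.1
t 2.85 pos [ 487.1  -324.27   96.52] yaw_y -0.555 tilt 0.0037 q [-0.735  0.382  1.642  0.     1.114 -0.18 ]
F [-0.  -0.9 -0.2] M [ 0.024 -0.022 -0.017] w 85.12
SHIFT units [ 0.0008 -0.0023  0.0013] mm [ 0.3 -0.9  0.5] TURN units [ 0.0024  0.0004 -0.0034]
```

View pics/s2.png

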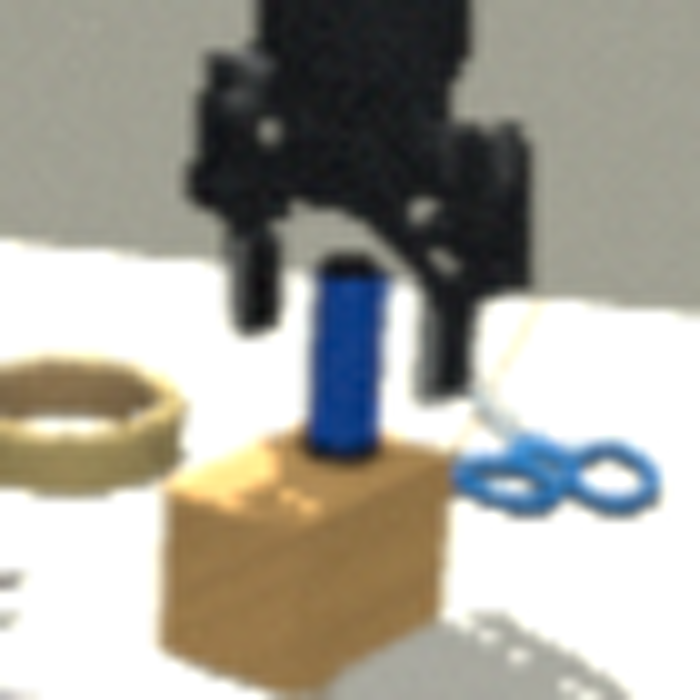

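View pics/t2.png

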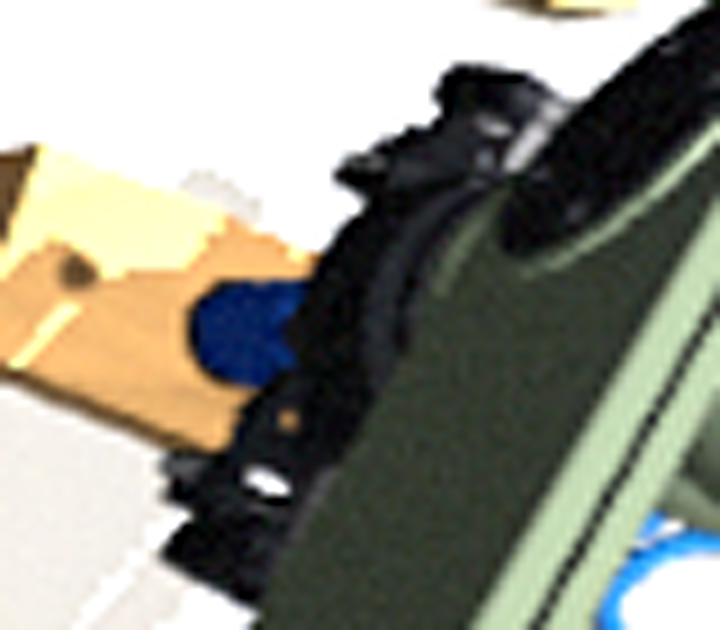

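```bash

python3 -m jog '[[[0,0,0,0,0,0],[0,0,0,0,0,0],[0,0,0,0,0,0],[0,0,0,0,0,0],[0,0,0,0,0,0]]]' -1 30
python3 -m jog '[[[0,0,0,0,0,0],[0,0,0,0,0,0],[0,0,0,0,0,0],[0,0,0,0,0,0],[0,0,0,0,0,0]]]' -1 70; python3 g.py 486.5 -323.5 200 -0.55
```

```text
time: 3.58
ee_pos: [486.1, -323.3, 94.4]
orientation: [2.745, 1.528, 0.0]
contact_force: [-0.1, 0.6, 1.2]
width: 25.8
time: 4.2
ee_pos: [486.1, -323.4, 94.5]
orientation: [2.745, 1.528, 0.0]
contact_force: [-0.1, -0.6, 2.7]
width: 25.2
t 4.20 pos [ 486.1  -323.42   94.51] yaw_y -0.555 tilt 0.0006 q [-0.735  0.384  1.644 -0.     1.113 -0.18 ]
F [-0.1 -0.6  2.7] M [-0.005  0.004  0.009] w 25.23
SHIFT units [ 0.0003  0.0011 -0.2637] mm [   0.1    0.4 -105.5] TURN units [ 0.0004  0.0001 -0.0033]
```

```bash

python3 -m jog '[[[0,0,-0.05,0,0,0],[0,0,-0.1,0,0,0],[0,0,-0.12,0,0,0],[0,0,0,0,0,0]]]'; python3 g.py 486.1 -323.4 200 -0.55
python3 - <<'E'
from h import *
s=robot.snapshot("scene");crop(s,275,100,335,170,10,"s3.png",1.3);np.save("s3.npy",s,allow_pickle=True)
E
```

```text
time: 4.7
ee_pos: [488.0, -325.0, 206.7]
orientation: [2.738, 1.524, 0.005]
contact_force: [0.1, 0.2, -1.6]
width: 25.1
t 4.70 pos [ 488.04 -325.03  206.69] yaw_y -0.555 tilt 0.0087 q [-0.735  0.255  1.558  0.     1.32  -0.18 ]
F [ 0.1  0.2 -1.6] M [-0.11  -0.044  0.058] w 25.13
SHIFT units [ 0.0009 -0.0064  0.0167] mm [ 0.4 -2.6  6.7] TURN units [ 0.0057  0.001  -0.0033]
```

View pics/s3.png

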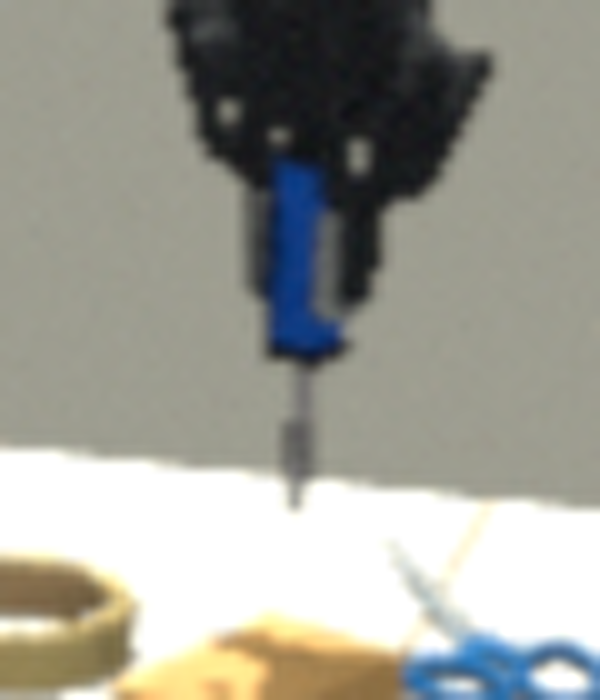

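```bash

python3 -m jog '[[[0.134,-0.039,0,0,0,0],[0.134,-0.039,0,0,0,0],[0.134,-0.039,0,0,0,0],[0.134,-0.039,0,0,0,0],[0,0,0,0,0,0]]]'
python3 -m jog '[[[0,0,0.02,0,0,0.099],[0,0,0.02,0,0,0.099],[0,0,0,0,0,0.098],[0,0,0,0,0,0.099],[0,0,0,0,0,0]]]'; python3 g.py 547.3 -109.8 162 -1.147
python3 - <<'E'
from h import *
s=robot.snapshot("scene");crop(s,235,90,315,210,6,"s4.png",1.3);np.save("s4.npy",s,allow_pickle=True)
s=robot.snapshot("top");crop(s,265,170,345,230,9,"t4.png",2);np.save("t4.npy",s,allow_pickle=True)
print(proj(robot.snapshot("scene"),[547.3,-109.8,100]))
E
```

```text
time: 5.38
ee_pos: [544.5, -103.6, 199.3]
orientation: [-2.736, -1.533, 0.005]
contact_force: [0.7, -0.5, -0.9]
width: 25.7
time: 6.0
ee_pos: [544.4, -108.7, 184.3]
orientation: [-3.07, -0.661, 0.005]
contact_force: [0.1, -0.5, -0.6]
width: 24.9
t 6.00 pos [ 544.41 -108.71  184.3 ] yaw_y -1.147 tilt 0.0038 q [-0.353  0.222  1.649 -0.     1.275  0.794]
F [ 0.1 -0.5 -0.6] M [-0.025 -0.029  0.06 ] w 24.94
SHIFT units [0.0056 0.0056 0.0557] mm [ 2.3  2.2 22.3] TURN units [-0.0016  0.002   0.0001]
[270.1015037  176.79588528]
```

View pics/s4.png

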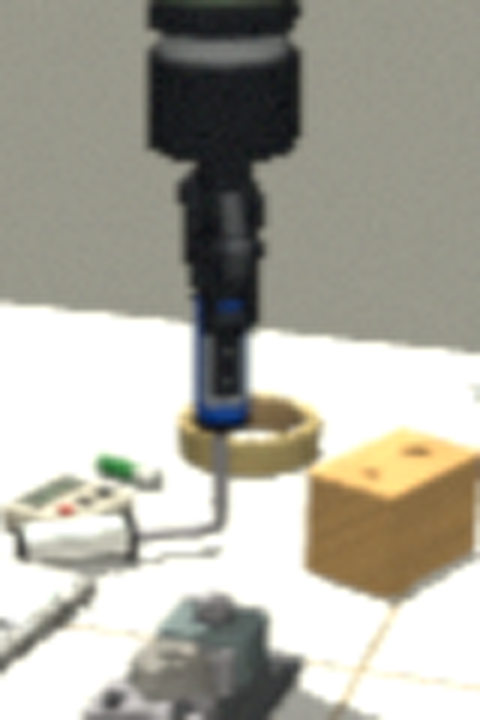

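View pics/t4.png

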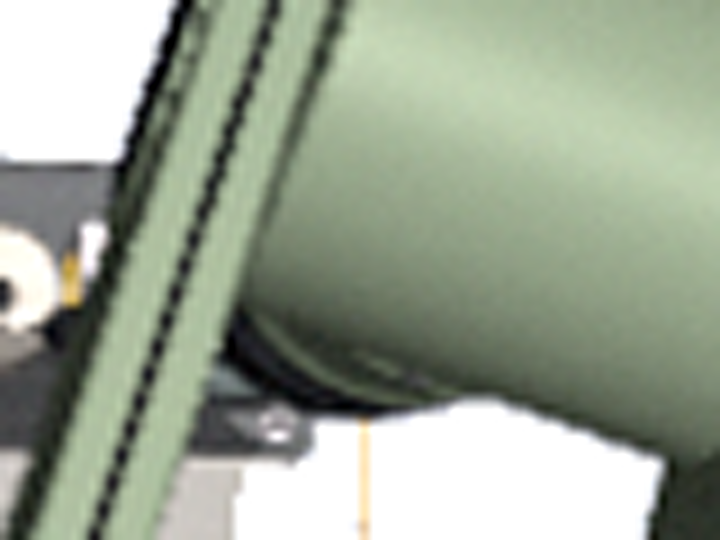

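```bash

python3 -m jog '[[[0.005,0.005,0.05,0,0,0],[0,0,0.04,0,0,0],[0,0,0.009,0,0,0],[0,0,0,0,0,0],[0,0,0,0,0,0]]]'; python3 g.py 547.3 -109.8 142.5 -1.147
python3 - <<'E'
from h import *
s=robot.snapshot("scene");crop(s,250,150,300,215,12,"s5.png",1.3);np.save("s5.npy",s,allow_pickle=True)
print(proj(s,[547.3,-109.8,51]),proj(s,[547.3,-109.8,60]))
E
```

```text
time: 6.78
ee_pos: [549.1, -109.3, 147.4]
orientation: [3.071, 0.66, 0.002]
contact_force: [0.9, 0.0, -1.5]
width: 25.1
t 6.78 pos [ 549.06 -109.3   147.44] yaw_y -1.147 tilt 0.0014 q [-0.351  0.27   1.672 -0.     1.198  0.796]
F [ 0.9  0.  -1.5] M [ 0.028  0.004 -0.023] w 25.07
SHIFT units [-0.0045 -0.0007  0.0123] mm [-1.8 -0.3  4.9] TURN units [ 0.0007 -0.0007 -0.0002]
[269.96872014 190.61642958] [269.99272947 188.11746032]
```

View pics/s5.png

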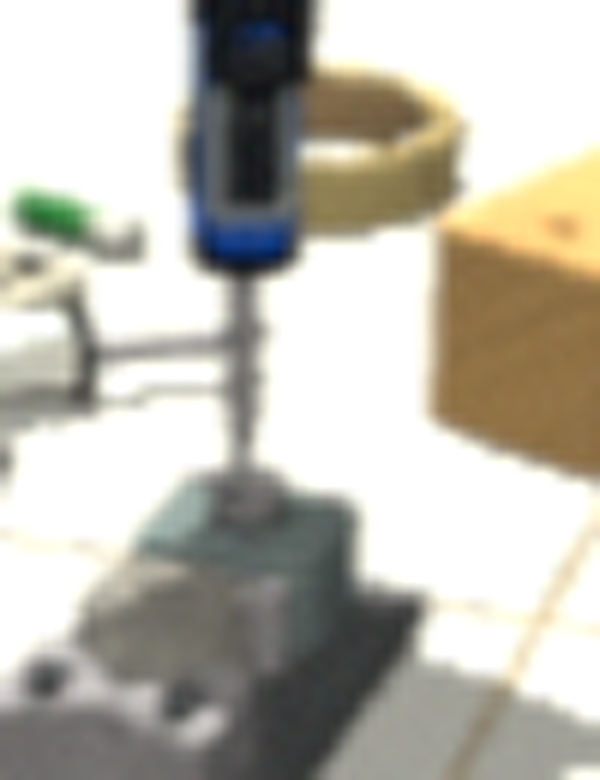

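```bash

python3 -m jog '[[[-0.0035,-0.0005,0.005,0,0,0],[0,0,0,0,0,0],[0,0,0,0,0,0]]]'; python3 g.py 547.3 -109.8 142.5 -1.147
python3 - <<'E'
from h import *
s=robot.snapshot("scene");crop(s,255,165,285,205,18,"s6.png",1.3);np.save("s6.npy",s,allow_pickle=True)
s0=np.load("scene0.npy",allow_pickle=True).item()
crop(s0,255,165,285,205,18,"s60.png",1.3)
cv2.imwrite("pics/s6b.png",cv2.resize(np.hstack([cv2.imread("pics/s60.png"),cv2.imread("pics/s6.png")]),None,fx=.74,fy=.74))
print(s["pixels"][172:196,262:278,1])
E
```

```text
time: 7.2
ee_pos: [547.1, -109.5, 144.7]
orientation: [3.071, 0.66, 0.0]
contact_force: [1.1, -0.5, -1.5]
width: 25.2
t 7.20 pos [ 547.13 -109.53  144.74] yaw_y -1.148 tilt 0.0001 q [-0.353  0.27   1.678  0.     1.194  0.795]
F [ 1.1 -0.5 -1.5] M [-0.027 -0.021  0.024] w 25.22
SHIFT units [0.0001 0.0008 0.0056] mm [0.  0.3 2.2] TURN units [ 0.     -0.     -0.0004]
[[210 216 218 204 143  60  27  29  28  27  27  39  74 143 196 216]
 [216 217 217 213 180 123  89  62  35  39  74 110 167 198 212 217]
 [217 217 218 216 210 198 189 145  94 101 162 193 207 215 217 218]
 [218 218 215 217 217 215 212 162 106 113 180 211 216 217 218 218]
 [214 216 215 214 214 212 208 161 105 111 178 214 216 218 217 218]
 [192 190 192 188 186 179 162 126  93  98 161 205 217 217 217 217]
 [149 143 141 136 130 126 112  96  83 109 175 210 217 218 217 218]
 [126 131 138 143 140 140 146 127  99 113 182 213 217 218 217 218]
 [197 197 199 200 200 200 196 153 102 112 180 214 216 218 216 218]
 [210 209 211 211 209 206 177 127  94 106 180 212 217 218 215 218]
 [161 162 164 164 165 162 147 115  91 111 181 214 218 218 218 2
[... 175 characters left out ...]
 113 181 213 217 217 218 216]
 [217 218 217 217 217 218 210 164 104 123 188 214 216 217 216 218]
 [217 217 216 218 216 217 211 162 101 128 189 214 217 217 216 217]
 [217 218 216 213 211 211 194 144  96 139 179 203 214 217 218 217]
 [217 217 201 180 159 151 137 107  86 107 127 163 197 213 216 215]
 [218 211 184 148 128 110  91  82  83  92  97 118 164 185 200 204]
 [213 188 156 139 132 103  76  67  79  84  81  80 103 117 124 127]
 [194 161 140 135 127  95  71  78  79  79  69  61  70  79  83  84]
 [162 143 137 132 115  83  64  64  68  66  61  59  69  76  77  77]
 [142 133 131 112  91  81  76  71  65  66  70  73  78  77  78  72]
 [106 100 103  94  85  84  82  79  74  74  79  79  78  77  77  68]]
```

View pics/s6b.png

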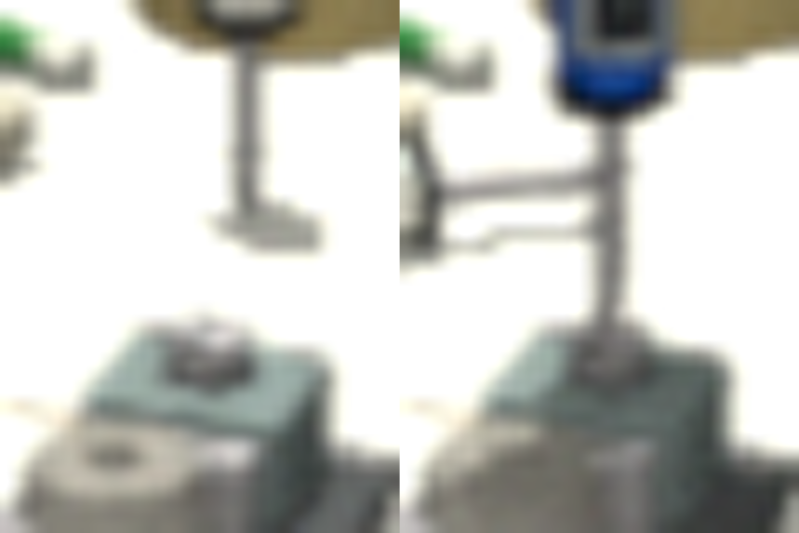

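```bash
python3 - <<'E'
from h import *
s0=np.load("scene0.npy",allow_pickle=True).item()
print(s0["pixels"][186:199,260:283].astype(int).sum(2)//3)
E
```

```text
[[211 211 212 212 212 210 213 213 211 210 211 211 210 212 211 210 211 210
  212 211 211 212 211]
 [212 210 209 211 211 211 213 211 210 209 209 208 210 211 212 211 212 211
  212 211 210 212 212]
 [211 211 211 211 209 208 206 205 196 185 179 191 199 204 210 211 211 211
  211 211 212 213 211]
 [211 211 212 210 195 175 156 152 159 158 144 157 170 175 195 209 212 211
  210 211 211 210 210]
 [212 210 211 206 178 145 123 110 114 121 142 162 150 141 170 190 199 201
  201 207 210 211 212]
 [210 211 206 183 149 130 123 101  88  89 103 114 102 102 131 146 147 145
  152 177 202 210 211]
 [210 207 187 154 133 128 119  92  77  89  88  83  73  70 108 129 128 124
  125 143 186 209 212]
 [208 187 156 136 128 127 114  94  74  75  73  68  67  76 110 126 128 123
  105 111 177 208 211]
 [195 161 135 125 125 126 123 119 115 108  91  89 106 116 123 128 126 111
   87 115 180 209 211]
 [176 134 100  96  99 110 117 120 114 115 117 118 123 127 128 127 117  89
   68 115 182 209 212]
 [153 122 113 104 101 102 102  96  92  91  97 106 112 117 122 118  97  66
   62 114 182 208 211]
 [144 134 134 131 130 133 133 125 122 109  99  95  96  95  91  87  70  56
   60 112 178 202 208]
 [140 127 116 110 113 130 143 142 135 130 135 145 150 137 100  72  58  53
   54  91 139 150 174]]
```

```bash

python3 -m jog '[[[0,0.0008,0.006,0,0,0],[0,0,0.006,0,0,0],[0,0,0,0,0,0]]]'; python3 g.py 547.3 -109.8 132.5 -1.147;python3 -m jog '[[[0,0,0.005,0,0,0],[0,0,0,0,0,0],[0,0,0,0,0,0]]]'; python3 g.py 547.3 -109.8 132.5 -1.147
```

```text
time: 7.62
ee_pos: [547.0, -109.7, 139.4]
orientation: [-3.071, -0.66, 0.001]
contact_force: [-0.7, -0.7, -1.6]
width: 24.9
t 7.62 pos [ 546.98 -109.72  139.43] yaw_y -1.148 tilt 0.0009 q [-0.353  0.277  1.681  0.     1.184  0.794]
F [-0.7 -0.7 -1.6] M [ 0.055 -0.028 -0.017] w 24.92
SHIFT units [0.0007 0.0005 0.0173] mm [0.3 0.2 6.9] TURN units [-0.0004  0.0004 -0.0003]
time: 8.0
ee_pos: [547.3, -109.8, 137.9]
orientation: [3.071, 0.66, 0.0]
contact_force: [0.4, 0.1, -1.0]
width: 25.0
t 8.00 pos [ 547.33 -109.8   137.9 ] yaw_y -1.147 tilt 0.0000 q [-0.353  0.279  1.682  0.     1.18   0.794]
F [ 0.4  0.1 -1. ] M [-0.006  0.012  0.041] w 24.96
SHIFT units [-0.0001 -0.      0.0135] mm [-0.  -0.   5.4] TURN units [ 0.     -0.     -0.0003]
```

```bash

python3 -m jog '[[[0,0,0.003,0,0,0],[0,0,0,0,0,0],[0,0,0,0,0,0]]]'; python3 -m jog '[[[0,0,0.003,0,0,0],[0,0,0,0,0,0],[0,0,0,0,0,0]]]'; python3 g.py 547.3 -109.8 132.5 -1.147
```

```text
time: 8.38
ee_pos: [547.6, -109.9, 137.2]
orientation: [3.071, 0.66, 0.001]
contact_force: [-1.5, 0.0, 3.7]
width: 25.1
time: 8.75
ee_pos: [547.7, -109.9, 137.0]
orientation: [3.071, 0.66, 0.001]
contact_force: [-3.0, 0.0, 8.2]
width: 25.3
t 8.75 pos [ 547.73 -109.89  137.02] yaw_y -1.147 tilt 0.0010 q [-0.353  0.28   1.683  0.     1.178  0.794]
F [-3.   0.   8.2] M [ 0.256  0.587 -0.047] w 25.29
SHIFT units [-0.0009 -0.0007  0.0113] mm [-0.4 -0.3  4.5] TURN units [ 0.0004 -0.0005 -0.0003]
```

```bash

python3 -m jog '[[[0.0011,0.0006,0,0,0,0],[0,0,0,0,0,0],[0,0,0,0,0,0]]]';python3 -m jog '[[[0.0011,0.0006,0,0,0,0],[0,0,0,0,0,0],[0,0,0,0,0,0]]]';  python3 g.py 547.3 -109.8 132.5 -1.147
```

```text
time: 9.12
ee_pos: [547.9, -109.9, 137.0]
orientation: [3.071, 0.66, 0.0]
contact_force: [-3.1, 2.0, 8.0]
width: 25.1
time: 9.5
ee_pos: [548.1, -109.9, 137.0]
orientation: [-3.071, -0.66, 0.001]
contact_force: [-4.4, 1.2, 9.3]
width: 25.4
t 9.50 pos [ 548.09 -109.89  136.98] yaw_y -1.147 tilt 0.0007 q [-0.353  0.282  1.68  -0.     1.18   0.795]
F [-4.4  1.2  9.3] M [ 0.284  0.975 -0.004] w 25.44
SHIFT units [-0.0017 -0.001   0.0112] mm [-0.7 -0.4  4.5] TURN units [-0.0001  0.0004 -0.0002]
```

```bash

python3 -m jog '[[[0,0,-0.002,0,0,0],[-0.0022,-0.0012,0,0,0,0],[0,0,0,0,0,0],[0,0,0,0,0,0]]]';python3 -m jog '[[[-0.0011,-0.0006,0,0,0,0],[0,0,0,0,0,0],[0,0,0,0,0,0]]]'; python3 -m jog '[[[-0.0011,-0.0006,0,0,0,0],[0,0,0,0,0,0],[0,0,0,0,0,0]]]';  python3 g.py 547.3 -109.8 132.5 -1.147
```

```text
time: 10.0
ee_pos: [547.6, -109.9, 137.1]
orientation: [3.071, 0.66, 0.001]
contact_force: [-1.3, 0.8, 5.9]
width: 25.4
time: 10.38
ee_pos: [547.5, -109.9, 137.1]
orientation: [3.071, 0.66, 0.003]
contact_force: [-0.4, -0.9, 4.1]
width: 24.9
time: 10.75
ee_pos: [547.3, -109.9, 137.1]
orientation: [3.071, 0.66, 0.004]
contact_force: [-0.6, 1.3, 4.6]
width: 25.4
t 10.75 pos [ 547.27 -109.91  137.13] yaw_y -1.148 tilt 0.0025 q [-0.353  0.279  1.685  0.     1.176  0.794]
F [-0.6  1.3  4.6] M [0.175 0.012 0.027] w 25.36
SHIFT units [ 0.0002 -0.0002  0.0116] mm [ 0.1 -0.1  4.6] TURN units [ 0.001  -0.0014 -0.0004]
```

```bash

python3 -m jog '[[[-0.0011,-0.0006,0,0,0,0],[0,0,0,0,0,0],[-0.0011,-0.0006,0,0,0,0],[0,0,0,0,0,0],[0,0,0,0,0,0]]]'; python3 -m jog '[[[-0.0011,-0.0006,0,0,0,0],[0,0,0,0,0,0],[-0.0011,-0.0006,0,0,0,0],[0,0,0,0,0,0],[0,0,0,0,0,0]]]';  python3 g.py 547.3 -109.8 132.5 -1.147
```

```text
time: 11.38
ee_pos: [546.8, -110.0, 137.1]
orientation: [3.07, 0.659, 0.005]
contact_force: [3.3, 0.1, 5.5]
width: 25.2
time: 12.0
ee_pos: [545.8, -110.0, 137.2]
orientation: [3.07, 0.659, 0.006]
contact_force: [5.4, 0.5, 5.4]
width: 25.2
t 12.00 pos [ 545.83 -110.01  137.15] yaw_y -1.148 tilt 0.0040 q [-0.355  0.275  1.689  0.     1.173  0.793]
F [5.4 0.5 5.4] M [ 0.068 -1.067  0.054] w 25.17
SHIFT units [0.0035 0.001  0.0116] mm [1.4 0.4 4.7] TURN units [ 0.0017 -0.0021 -0.0004]
```

```bash
python3 - <<'E'
from h import *
s=np.load("s3.npy",allow_pickle=True).item()
print(s["pixels"][132:154,298:312].astype(int).sum(2)//3)
E
python3 -m jog '[[[0,0,-0.02,0,0,0],[0,0,0,0,0,0],[0,0,0,0,0,0]]]'; python3 g.py 547.3 -109.8 137.5 -1.147
python3 - <<'E'
from h import *
s=robot.snapshot("scene")
print(s["pixels"][172:192,262:280].astype(int).sum(2)//3)
E
```

```text
[[119 115 114  83  52  52  52  53  53  60  66  92 113 117]
 [118 118 115  83  53  50  52  51  51  49  58  94 112 117]
 [117 119 113  79  36  35  41  47  43  39  38  63  99 116]
 [117 117 114  83  45  39  35  27  27  39  48  85 110 117]
 [117 120 115 109 104 102  76  51  50  84 102 112 118 116]
 [117 117 118 117 116 114  96  82  94 111 115 117 118 118]
 [118 118 117 117 119 115 100  88 107 115 117 117 117 117]
 [118 117 118 119 116 117 100  89 107 116 118 118 118 119]
 [115 117 116 118 118 114 101  90 106 116 118 118 120 118]
 [118 118 119 118 117 115  99  92 106 115 118 116 118 118]
 [119 117 118 117 115  93  80  81 101 116 118 118 117 119]
 [118 118 118 117 116  85  72  76  99 116 118 118 116 118]
 [119 119 117 118 113  87  76  77  98 116 119 118 119 119]
 [118 117 118 117 115  88  78  74  99 117 119 118 117 117]
 [131 127 124 123 120  92  86  81  99 115 117 116 117 118]
 [199 185 168 160 152 118  93  88 112 131 130 125 121 123]
 [217 213 209 206 202 162 116 142 185 199 198 179 162 159]
 [217 217 217 217 213 176 124 171 210 217 216 211 208 207]
 [218 218 219 218 215 180 134 180 214 
[... 1372 characters left out ...]
194 212 213 213 213 213]
 [175 195 197 197 197 198 197 192 157 108  94 146 193 210 213 212 213 213]
 [204 211 210 211 212 211 212 207 171 115  94 145 194 211 213 213 213 213]
 [213 213 214 212 212 213 212 211 174 120  92 145 193 212 213 212 213 212]
 [213 213 212 213 213 213 213 209 178 120  94 146 195 212 213 212 213 214]
 [212 212 213 213 214 212 212 207 175 117  91 165 205 213 214 213 212 213]
 [211 213 211 208 208 206 196 183 156 109  91 167 208 212 212 213 213 212]
 [213 210 198 177 158 154 157 139 108  84  86 147 195 210 211 212 213 212]
 [212 208 179 144 125 109 103  92  86  85  87 113 160 180 196 199 202 208]
 [208 182 151 131 125  99  77  67  77  83  78  79  99 111 121 124 140 173]]
```

```bash

python3 -m jog '[[[0.0137,0.0092,0,-0.0023,0.0029,0],[0,0,0.005,0,0,0],[0,0,0,0,0,0],[0,0,0,0,0,0]]]'; python3 g.py 548.3 -109.8 137.5 -1.147
python3 - <<'E'
from h import *
s=robot.snapshot("scene");G=s["pixels"][180:189,266:278].astype(int).sum(2)//3;print(G)
w=(213-G).clip(6)-6;print((w*np.arange(266,278)).sum(1)/w.sum(1))
E
```

```text
time: 12.92
ee_pos: [550.9, -110.7, 142.3]
orientation: [3.069, 0.66, 0.008]
contact_force: [-0.2, -0.5, -1.4]
width: 25.2
t 12.93 pos [ 550.86 -110.71  142.3 ] yaw_y -1.147 tilt 0.0057 q [-0.353  0.277  1.674  0.001  1.184  0.795]
F [-0.2 -0.5 -1.4] M [-0.058 -0.071 -0.032] w 25.17
SHIFT units [-0.005  -0.0048  0.012 ] mm [-2.  -1.9  4.8] TURN units [ 0.0024 -0.0029 -0.0003]
[[196 191 145  97 125 180 208 213 214 213 212 213]
 [206 201 151  93 104 144 191 211 213 213 213 213]
 [160 156 124  87 104 167 204 213 213 213 212 212]
 [196 191 144  95 122 182 210 212 213 213 214 213]
 [210 190 138  98 116 179 209 213 212 213 213 213]
 [212 187 136  99 126 184 211 213 213 213 212 214]
 [212 203 151  97 142 193 212 214 213 213 213 211]
 [213 207 154  94 142 194 209 212 213 214 213 212]
 [207 202 150  85 115 163 185 200 209 214 212 213]]
[269.02922078 269.57381616 268.70022371 269.0224359  269.14012739
 269.05280528 269.11646586 269.1557377  269.59312321]
```

```bash

python3 -m jog '[[[0,0,0,0,0,0],[0,0,0,0,0,0],[0,0,0,0,0,0],[0,0,0,0,0,0]]]'; python3 g.py 548.3 -109.8 137.5 -1.147
```

```text
time: 13.48
ee_pos: [550.8, -110.7, 142.3]
orientation: [3.069, 0.659, 0.008]
contact_force: [-0.1, -0.7, -0.0]
width: 25.3
t 13.47 pos [ 550.81 -110.71  142.29] yaw_y -1.148 tilt 0.0056 q [-0.353  0.277  1.674  0.001  1.185  0.795]
F [-0.1 -0.7 -0. ] M [-0.066 -0.092  0.012] w 25.33
SHIFT units [-0.0048 -0.0047  0.0119] mm [-1.9 -1.9  4.8] TURN units [ 0.0023 -0.0029 -0.0004]
```

```bash

python3 -m jog '[[[-0.005,-0.0048,0,0.0023,-0.0029,0],[0,0,0,0,0,0],[0,0,0,0,0,0],[0,0,0,0,0,0]]]'; python3 g.py 548.3 -109.8 137.5 -1.147
```

```text
time: 13.98
ee_pos: [547.9, -109.6, 142.0]
orientation: [-3.071, -0.66, 0.001]
contact_force: [-1.0, 0.1, -1.9]
width: 25.1
t 13.97 pos [ 547.87 -109.6   142.02] yaw_y -1.148 tilt 0.0009 q [-0.352  0.275  1.677  0.     1.19   0.795]
F [-1.   0.1 -1.9] M [0.037 0.078 0.011] w 25.06
SHIFT units [0.0008 0.0009 0.0113] mm [0.3 0.4 4.5] TURN units [-0.0004  0.0004 -0.0003]
```

```bash

python3 -m jog '[[[0.0008,0.0009,0.008,0,0,0],[0,0,0,0,0,0],[0,0,0.006,0,0,0],[0,0,0,0,0,0],[0,0,0,0,0,0]]]'; python3 g.py 548.3 -109.8 132.5 -1.147
```

```text
time: 14.6
ee_pos: [548.3, -109.9, 137.1]
orientation: [-3.071, -0.66, 0.001]
contact_force: [-4.6, 0.7, 4.7]
width: 25.2
t 14.60 pos [ 548.3  -109.85  137.12] yaw_y -1.147 tilt 0.0009 q [-0.352  0.283  1.68  -0.     1.18   0.795]
F [-4.6  0.7  4.7] M [0.266 1.072 0.026] w 25.25
SHIFT units [ 0.0001 -0.0001  0.0116] mm [ 0.  -0.   4.6] TURN units [-0.0004  0.0005 -0.0003]
```

```bash

python3 -m jog '[[[-0.0019,-0.0011,0,0,0,0],[0,0,0,0,0,0],[0,0,0,0,0,-0.02],[0,0,0,0,0,0]]]'; python3 -m jog '[[[0,0,0,0,0,-0.02],[0,0,0,0,0,0],[0,0,0,0,0,0]]]';python3 g.py 547.4 -109.8 132.5 -1.147;  python3 -m jog '[[[0,0,0,0,0,-0.02],[0,0,0,0,0,0],[0,0,0,0,0,0]]]';python3 g.py 547.4 -109.8 132.5 -1.147
```

```text
time: 15.1
ee_pos: [548.0, -109.9, 137.1]
orientation: [3.061, 0.706, 0.001]
contact_force: [-3.4, 0.2, 5.7]
width: 25.1
time: 15.48
ee_pos: [547.9, -109.9, 137.1]
orientation: [3.05, 0.752, 0.0]
contact_force: [-3.4, 1.4, 5.9]
width: 25.0
t 15.47 pos [ 547.89 -109.91  137.11] yaw_y -1.088 tilt 0.0003 q [-0.353  0.281  1.682  0.     1.179  0.735]
F [-3.4  1.4  5.9] M [ 0.264  0.991 -0.05 ] w 25.00
SHIFT units [-0.001  -0.0008  0.0115] mm [-0.4 -0.3  4.6] TURN units [ 0.0001 -0.0002  0.0396]
time: 15.85
ee_pos: [547.8, -109.9, 137.1]
orientation: [3.039, 0.797, 0.0]
contact_force: [-5.3, 1.6, 5.9]
width: 24.7
t 15.85 pos [ 547.77 -109.9   137.1 ] yaw_y -1.058 tilt 0.0000 q [-0.353  0.281  1.682 -0.     1.179  0.705]
F [-5.3  1.6  5.9] M [ 0.267  1.049 -0.063] w 24.73
SHIFT units [-0.0007 -0.0007  0.0115] mm [-0.3 -0.3  4.6] TURN units [0.     0.     0.0596]
```

```bash

python3 -m jog '[[[0,0,-0.012,0,0,0],[-0.0015,-0.001,0,0,0,0.02],[0,0,0,0,0,0],[0,0,0,0,0,0],[0,0,0,0,0,0]]]'; python3 g.py 547.0 -109.8 137.5 -1.09
```

```text
time: 16.48
ee_pos: [547.3, -109.9, 141.5]
orientation: [3.05, 0.752, 0.001]
contact_force: [-0.2, 0.2, -1.8]
width: 25.1
t 16.48 pos [ 547.33 -109.89  141.47] yaw_y -1.087 tilt 0.0007 q [-0.353  0.274  1.68   0.     1.187  0.734]
F [-0.2  0.2 -1.8] M [-0.021  0.056  0.019] w 25.07
SHIFT units [-0.0006 -0.0006  0.0099] mm [-0.2 -0.2  4. ] TURN units [ 0.0003 -0.0003  0.0017]
```

```bash

python3 -m jog '[[[-0.0006,-0.0006,0.008,0,0,0],[0,0,0,0,0,0],[0,0,0.005,0,0,0],[0,0,0,0,0,0],[0,0,0,0,0,0]]]'; python3 g.py 547.0 -109.8 132.5 -1.09
python3 - <<'E'
from h import *
s=robot.snapshot("scene");G=s["pixels"][180:194,263:278].astype(int).sum(2)//3;print(G)
E
```

```text
time: 17.1
ee_pos: [547.2, -109.8, 137.1]
orientation: [3.05, 0.752, 0.002]
contact_force: [-0.8, 0.7, 4.2]
width: 25.0
t 17.10 pos [ 547.18 -109.81  137.13] yaw_y -1.087 tilt 0.0012 q [-0.353  0.279  1.684  0.     1.177  0.734]
F [-0.8  0.7  4.2] M [ 0.147  0.344 -0.017] w 25.03
SHIFT units [-0.0004 -0.0002  0.0116] mm [-0.2 -0.1  4.6] TURN units [ 0.0005 -0.0006  0.0017]
[[195 196 198 196 197 191 146  96 111 178 211 213 213 213 213]
 [205 206 205 205 203 175 119  90 104 175 210 213 213 213 213]
 [160 161 161 160 158 145 109  88 108 177 211 214 214 214 214]
 [195 197 199 197 196 191 144  94 111 178 209 213 213 213 214]
 [211 212 213 211 213 206 152  95 110 178 210 214 214 214 213]
 [213 214 213 213 213 208 154  97 111 178 210 214 214 214 214]
 [214 214 212 213 214 209 156 101 113 179 210 212 213 214 213]
 [213 214 213 213 213 206 156 101 126 184 209 213 213 213 213]
 [214 212 210 208 205 182 132  90 122 169 198 212 213 213 214]
 [212 197 178 158 136 119  97  83  97 122 160 195 211 213 214]
 [207 181 145 122  99  84  82  86  93  96 117 161 186 199 200]
 [184 150 132 124  99  74  68  77  85  81  78  98 117 122 125]
 [155 134 129 123  91  71  76  80  79  71  60  68  78  78  80]
 [136 130 125 111  81  64  62  66  70  61  56  65  75  73  75]]
```

```bash

python3 -m jog '[[[0,0,0,0,0,0.02],[0,0,0,0,0,0.02],[0,0,0,0,0,0.02],[0,0,0,0,0,0.02]]]'; python3 g.py 547.0 -109.8 132.5 -1.09;python3 -m jog '[[[0,0,0,0,0,0.02],[0,0,0,0,0,0.02],[0,0,0,0,0,0.02],[0,0,0,0,0,0]]]'; python3 g.py 547.0 -109.8 132.5 -1.09
```

```text
time: 17.65
ee_pos: [547.4, -110.0, 137.1]
orientation: [3.089, 0.566, 0.003]
contact_force: [-1.3, 0.3, 5.3]
width: 25.4
t 17.65 pos [ 547.42 -110.    137.14] yaw_y -1.209 tilt 0.0019 q [-0.353  0.279  1.684 -0.     1.177  0.855]
F [-1.3  0.3  5.3] M [0.138 0.234 0.025] w 25.41
SHIFT units [-0.0008 -0.0009  0.0116] mm [-0.3 -0.3  4.6] TURN units [ 0.0009 -0.0009 -0.0791]
time: 18.15
ee_pos: [547.2, -109.9, 137.1]
orientation: [3.112, 0.428, 0.002]
contact_force: [-1.1, -0.3, 6.4]
width: 25.2
t 18.15 pos [ 547.17 -109.87  137.12] yaw_y -1.298 tilt 0.0012 q [-0.353  0.279  1.684 -0.     1.177  0.945]
F [-1.1 -0.3  6.4] M [0.151 0.38  0.041] w 25.20
SHIFT units [-0.0004 -0.0003  0.0116] mm [-0.1 -0.1  4.6] TURN units [ 0.0005 -0.0006 -0.1385]
```

```bash

python3 -m jog '[[[0,0,-0.02,0,0,0],[0,0,0,0,0,0],[0,0,0,0,0,0]]]';python3 g.py 547.0 -109.8 137.5 -1.147
python3 - <<'E'
from h import *
s=robot.snapshot("scene");G=s["pixels"][178:192,263:278].astype(int).sum(2)//3;print(G)
w=(213-G)*1.0;print(w[:,3:13].sum(1)/120*3.24)
crop(s,255,165,285,205,14,"s8.png",1.3)
t=robot.snapshot("top")
print(proj(t,[547,-110,60]))
E
```

```text
time: 18.52
ee_pos: [546.3, -109.6, 143.7]
orientation: [-3.112, -0.428, 0.002]
contact_force: [0.0, -0.2, -1.4]
width: 25.4
t 18.52 pos [ 546.25 -109.6   143.74] yaw_y -1.298 tilt 0.0012 q [-0.353  0.27   1.68  -0.     1.193  0.944]
F [ 0.  -0.2 -1.4] M [-0.016 -0.025  0.001] w 25.40
SHIFT units [0.0017 0.001  0.0156] mm [0.7 0.4 6.2] TURN units [-0.0005  0.0006 -0.1004]
[[144 139 136 130 125 113  94  86  97 169 206 212 213 213 214]
 [130 136 141 138 137 145 124  94 100 173 209 213 214 213 212]
 [194 196 197 195 196 191 152  99  99 173 209 213 213 213 212]
 [206 205 206 206 201 174 125  90  98 173 209 213 213 212 212]
 [159 159 160 159 158 145 110  86  98 172 207 213 213 212 212]
 [194 195 197 197 197 192 147  96  94 154 198 212 213 213 213]
 [210 212 211 212 213 206 158 100  97 151 198 212 213 212 213]
 [212 213 212 212 213 208 159 100  98 168 206 212 212 213 213]
 [213 212 213 213 214 207 162 100  92 172 208 213 213 213 213]
 [213 213 213 212 212 207 161  98  91 170 208 212 212 212 211]
 [213 210 209 207 205 190 142  87 100 157 198 209 213 213 213]
 [212 199 177 157 150 136 104  84  93 118 159 195 208 212 212]
 [206 180 145 125 106  92  81  83  90  95 117 159 180 194 194]
 [183 151 133 124  99  75  67  77  85  80  78 100 113 120 122]]
[18.495 15.741 10.53  11.556 15.363 11.61   9.99   9.234  9.072  9.369
 11.394 19.602 27.054 33.264]
[289.91896932 202.99788648]
```

View pics/s8.png

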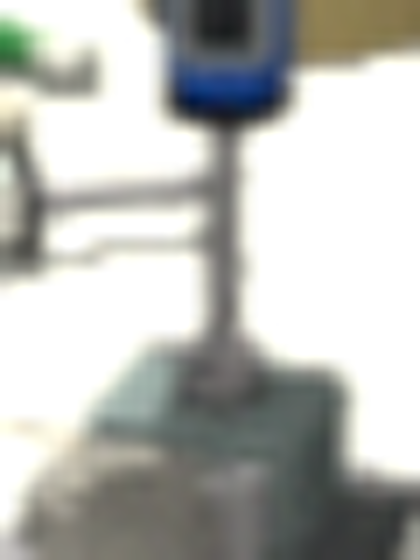

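```bash

python3 -m jog '[[[0.0029,0.0018,0,0,0,-0.065],[0,0,0.012,0,0,0],[0,0,0,0,0,0],[0,0,0,0,0,0]]]';python3 g.py 547.7 -109.8 137.5 -1.2
```

```text
time: 19.12
ee_pos: [548.8, -110.3, 141.7]
orientation: [3.087, 0.576, 0.003]
contact_force: [-3.5, 1.5, 10.3]
width: 25.2
t 19.12 pos [ 548.84 -110.3   141.72] yaw_y -1.202 tilt 0.0019 q [-0.353  0.276  1.677  0.     1.187  0.849]
F [-3.5  1.5 10.3] M [0.234 0.684 0.015] w 25.24
SHIFT units [-0.0022 -0.0022  0.0106] mm [-0.9 -0.9  4.2] TURN units [ 0.0008 -0.001  -0.0011]
```

```bash
python3 - <<'E'
from h import *
s=robot.snapshot("scene")
for z in (120.2,115.6): print("tip s3",z,proj(s,[488,-325,z]))
for z in (206.7-86.5+58,206.7-91.1+58,): print("collar bottom s3",proj(s,[488,-325,z]))
crop(s,255,165,285,205,14,"s9.png",1.3)
G=s["pixels"][178:192,263:278].astype(int).sum(2)//3;print(G)
E
```

```text
tip s3 120.2 [304.00632189 150.79741095]
tip s3 115.6 [303.9408939 152.0031054]
collar bottom s3 [304.84964455 135.25682235]
collar bottom s3 [304.78149256 136.51271426]
[[143 140 135 130 125 103  86  87 123 179 207 213 212 213 213]
 [128 137 142 138 136 126 101  94 141 192 211 213 213 213 213]
 [194 196 198 197 194 172 123  98 145 193 212 213 213 214 212]
 [204 205 206 206 202 165 108  91 124 183 209 212 212 213 214]
 [160 159 160 160 158 135 101  94 139 191 212 213 213 213 212]
 [194 196 197 197 195 173 127  96 133 188 211 212 212 213 212]
 [211 211 211 213 210 190 139  97 128 185 211 213 213 212 213]
 [213 214 212 213 209 181 126  92 139 192 212 213 212 213 214]
 [213 212 213 213 210 174 120  91 146 195 211 213 213 213 212]
 [213 213 213 214 210 186 128  90 145 194 209 213 213 213 213]
 [213 212 209 207 203 173 118  84 128 173 199 211 211 214 213]
 [212 196 177 155 136 118  91  78  98 122 159 195 209 213 212]
 [207 180 145 123  99  83  77  83  93  96 117 159 181 196 201]
 [184 150 132 125  98  74  68  76  82  80  79  97 112 122 125]]
```

View pics/s9.png

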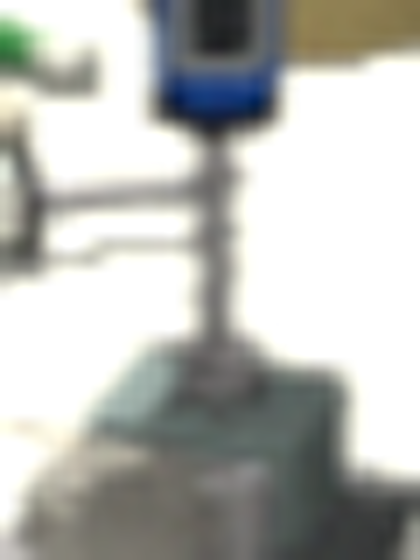

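```bash

python3 -m jog '[[[0,0,-0.01,0,0,0],[0,0,0,0,0,0],[-0.0025,-0.0022,0,0.0008,-0.001,0],[0,0,0,0,0,0]]]' - 100;python3 g.py 547.2 -109.8 137.5 -1.2
```

```text
time: 19.68
ee_pos: [546.3, -109.5, 142.8]
orientation: [-3.086, -0.579, 0.004]
contact_force: [-0.3, 0.6, -1.0]
width: 25.0
t 19.68 pos [ 546.31 -109.46  142.82] yaw_y -1.200 tilt 0.0032 q [-0.353  0.273  1.679 -0.     1.193  0.847]
F [-0.3  0.6 -1. ] M [0.015 0.004 0.005] w 25.02
SHIFT units [0.0018 0.0016 0.0133] mm [0.7 0.7 5.3] TURN units [-0.0014  0.0016 -0.0001]
```

```bash

python3 -m jog '[[[0.0016,0.0014,0,-0.0008,0.001,0],[0,0,0,0,0,0],[0,0,0,0,0,0]]]';python3 g.py 547.2 -109.8 137.5 -1.2
```

```text
time: 20.05
ee_pos: [547.6, -110.0, 143.5]
orientation: [3.088, 0.579, 0.0]
contact_force: [-0.4, 0.0, -1.0]
width: 25.0
t 20.05 pos [ 547.59 -109.95  143.47] yaw_y -1.200 tilt 0.0000 q [-0.353  0.273  1.677 -0.     1.191  0.847]
F [-0.4  0.  -1. ] M [ 0.049 -0.001 -0.002] w 24.99
SHIFT units [-0.0008 -0.0007  0.0149] mm [-0.3 -0.3  6. ] TURN units [ 0.     -0.     -0.0001]
```

```bash

python3 -m jog '[[[-0.0008,-0.0007,0.007,0,0,0],[0,0,0,0,0,0],[0,0,0.005,0,0,0],[0,0,0,0,0,0],[0,0,0,0,0,0]]]';python3 g.py 547.2 -109.8 137.0 -1.2;python3 -m jog '[[[0,0,0.006,0,0,0],[0,0,0,0,0,0],[0,0,0,0,0,0]]]';python3 g.py 547.2 -109.8 137.0 -1.2
```

```text
time: 20.68
ee_pos: [547.2, -109.8, 138.6]
orientation: [-3.088, -0.579, 0.0]
contact_force: [0.2, -1.0, -1.6]
width: 24.8
t 20.68 pos [ 547.18 -109.76  138.63] yaw_y -1.200 tilt 0.0001 q [-0.353  0.278  1.682  0.     1.182  0.847]
F [ 0.2 -1.  -1.6] M [-0.013 -0.042 -0.015] w 24.79
SHIFT units [0.     0.0001 0.0041] mm [0.  0.  1.6] TURN units [-0.  0. -0.]
time: 21.05
ee_pos: [547.6, -109.9, 137.2]
orientation: [3.087, 0.579, 0.001]
contact_force: [-1.0, 1.4, 5.7]
width: 25.4
t 21.05 pos [ 547.6  -109.89  137.21] yaw_y -1.200 tilt 0.0011 q [-0.353  0.28   1.683  0.     1.178  0.847]
F [-1.   1.4  5.7] M [0.157 0.479 0.001] w 25.45
SHIFT units [-0.0009 -0.0006  0.0005] mm [-0.3 -0.2  0.2] TURN units [ 0.0005 -0.0005  0.0001]
```

```bash
cat > m.py <<'E'
from h import *
s=robot.read_state();R=Ro.from_rotvec(s["orientation"]).as_matrix()
print("t %.2f yaw %.3f z %.2f F %s Mz %.3f tau6 %.3f x %.2f y %.2f"%(s["time"],np.arctan2(R[1,1],R[0,1]),s["ee_pos"][2],s["contact_force"].round(1),s["moment"][2],s["joint_torque"][5],*s["ee_pos"][:2]))
E
python3 -m jog '[[[0,0,0,0,0,0.03],[0,0,0.0003,0,0,0.03],[0,0,0.0003,0,0,0.03]]]'>/dev/null;python3 m.py
python3 -m jog '[[[0,0,0.0003,0,0,0.03],[0,0,0.0003,0,0,0.03]]]'>/dev/null;python3 m.py
python3 -m jog '[[[0,0,0.0003,0,0,0.03],[0,0,0.0003,0,0,0.03]]]'>/dev/null;python3 m.py
```

```text
t 21.43 yaw -1.336 z 137.16 F [-2.5  0.8  7.7] Mz 0.079 tau6 -0.195 x 547.37 y -109.79
t 21.68 yaw -1.426 z 136.97 F [-2.7 -0.2  8.3] Mz 0.112 tau6 -0.194 x 547.33 y -109.82
t 21.93 yaw -1.516 z 136.80 F [-3.2  1.1  8. ] Mz 0.105 tau6 -0.194 x 547.34 y -109.81
```

```bash

python3 -m jog '[[[0,0,0.0003,0,0,0.03],[0,0,0.0003,0,0,0.03]]]'>/dev/null;python3 m.py
python3 -m jog '[[[0,0,0.0003,0,0,0.03],[0,0,0.0003,0,0,0.03]]]'>/dev/null;python3 m.py
```

```text
t 22.18 yaw -1.606 z 136.65 F [-2.7  1.6  9.3] Mz 0.055 tau6 -0.191 x 547.34 y -109.84
t 22.43 yaw -1.696 z 136.45 F [-3.1  0.7  7.9] Mz 0.050 tau6 -0.188 x 547.33 y -109.82
```

```bash
python3 m.py; python3 -m jog '[[[0,0,0.0003,0,0,0.03]]]'>/dev/null;python3 m.py; python3 -m jog '[[[0,0,0.0003,0,0,0.03]]]'>/dev/null;python3 m.py
```

```text
t 22.43 yaw -1.696 z 136.45 F [-3.1  0.7  7.9] Mz 0.050 tau6 -0.188 x 547.33 y -109.82
t 22.55 yaw -1.741 z 136.38 F [-3.2  1.   8.3] Mz 0.108 tau6 -0.182 x 547.31 y -109.83
t 22.68 yaw -1.786 z 136.29 F [-4.5  1.2  9. ] Mz 0.125 tau6 -0.175 x 547.30 y -109.84
```

```bash
cat > mm.py <<'E'
from h import *
v=[];f=[];j=[]
for i in range(4):
    robot.snapshot("top");s=robot.read_state();v.append(s["moment"][2]);f.append(s["contact_force"]);j.append(s["joint_torque"][5])
R=Ro.from_rotvec(s["orientation"]).as_matrix()
print("t %.2f yaw %.3f z %.2f F %s Mz mean %.3f (%s) tau6 %.3f w %.1f x %.2f y %.2f"%(s["time"],np.arctan2(R[1,1],R[0,1]),s["ee_pos"][2],np.mean(f,0).round(1),np.mean(v),np.round(v,3),np.mean(j),s["width"],*s["ee_pos"][:2]))
E
python3 mm.py
python3 -m jog '[[[0,0,0.0003,0,0,0.03],[0,0,0.0003,0,0,0.03]]]'>/dev/null;python3 mm.py
```

```text
t 22.88 yaw -1.785 z 136.30 F [-3.3  1.1  8.6] Mz mean 0.106 ([0.1   0.094 0.1   0.13 ]) tau6 0.179 w 24.8 x 547.32 y -109.84
t 23.32 yaw -1.874 z 136.15 F [-3.7  1.3  9.2] Mz mean 0.158 ([0.18  0.158 0.186 0.106]) tau6 0.192 w 25.0 x 547.30 y -109.80
```

```bash

python3 -m jog '[[[0,0,0.0003,0,0,0.03]]]'>/dev/null;python3 mm.py
```

```text
t 23.65 yaw -1.919 z 136.05 F [-3.9  1.3 10. ] Mz mean 0.138 ([0.107 0.136 0.175 0.132]) tau6 0.198 w 24.7 x 547.30 y -109.80
```

```bash
sed -i 's/range(4)/range(10)/' mm.py
python3 -m jog '[[[0,0,0,0,0,0.03]]]'>/dev/null;python3 mm.py
```

```text
t 24.27 yaw -1.964 z 136.04 F [-3.7  1.1  9.5] Mz mean 0.150 ([0.187 0.14  0.219 0.093 0.146 0.167 0.132 0.109 0.131 0.171]) tau6 0.170 w 24.4 x 547.31 y -109.81
```

```bash

python3 -m jog '[[[0,0,0.0003,0,0,0.03]]]'>/dev/null;python3 mm.py
```

```text
t 24.90 yaw -2.009 z 135.94 F [-3.8  1.5  9.8] Mz mean 0.147 ([0.152 0.102 0.146 0.131 0.185 0.154 0.128 0.15  0.183 0.137]) tau6 0.180 w 24.8 x 547.30 y -109.79
```

```bash
sed -i 's/range(10)/range(6)/' mm.py
python3 -m jog '[[[0,0,0.0003,0,0,0.03]]]'>/dev/null;python3 mm.py
python3 -m jog '[[[0,0,0.0003,0,0,0.02]]]'>/dev/null;python3 mm.py
```

```text
t 25.32 yaw -2.054 z 135.89 F [-4.   1.2 10. ] Mz mean 0.170 ([0.179 0.152 0.181 0.14  0.201 0.168]) tau6 0.209 w 25.0 x 547.28 y -109.77
t 25.75 yaw -2.084 z 135.83 F [-4.   1.4 10.2] Mz mean 0.155 ([0.183 0.146 0.127 0.137 0.149 0.188]) tau6 0.204 w 24.5 x 547.28 y -109.79
```

```bash
sed -i 's/range(6)/range(14)/' mm.py
python3 -m jog '[[[0,0,0.0002,0,0,0.02]]]'>/dev/null;python3 mm.py
```

```text
t 26.57 yaw -2.114 z 135.81 F [-4.1  1.4 10.7] Mz mean 0.181 ([0.172 0.174 0.175 0.177 0.205 0.101 0.162 0.18  0.201 0.19  0.205 0.188
 0.154 0.25 ]) tau6 0.196 w 24.7 x 547.31 y -109.81
```

```bash

python3 -m jog '[[[0,0,0,0,0,-0.03],[0,0,-0.006,0,0,0],[0,0,-0.006,0,0,0],[0,0,-0.012,0,0,0],[0,0,-0.02,0,0,0]]]';python3 m.py;python3 -m jog '[[[0,0,-0.06,0,0,0],[0,0,-0.07,0,0,0],[0,0,0,0,0,0]]]'; python3 g.py 486.1 -323.4 206 -2.11
```

```text
time: 27.2
ee_pos: [547.1, -109.7, 152.1]
orientation: [-3.044, 0.776, 0.001]
contact_force: [-0.3, 0.0, -1.9]
width: 24.5
t 27.20 yaw -2.070 z 152.06 F [-0.3  0.  -1.9] Mz -0.004 tau6 0.001 x 547.15 y -109.70
time: 27.58
ee_pos: [549.6, -110.6, 207.6]
orientation: [3.044, -0.776, 0.012]
contact_force: [-0.2, -0.5, -2.2]
width: 25.0
t 27.57 pos [ 549.62 -110.59  207.55] yaw_y -2.070 tilt 0.0080 q [-0.353  0.202  1.621  0.     1.31   1.717]
F [-0.2 -0.5 -2.2] M [0.046 0.01  0.005] w 25.01
SHIFT units [0.1153 0.5431 0.0041] mm [ 46.1 217.2   1.6] TURN units [-0.001  -0.0052  0.0266]
```

```bash

python3 -m jog '[[[0.0288,0.1358,0,0,0,0],[0.0288,0.1358,0,0,0,0],[0.0288,0.1358,0,0,0,0],[0.0288,0.1358,0,0,0,0],[0,0,0,0,0,-0.1]]]'
python3 -m jog '[[[0,0,0,0,0,-0.11],[0,0,0,0,0,-0.11],[0,0,0,0,0,-0.11],[0,0,0,0,0,-0.11],[0,0,0,0,0,-0.11]]]'
python3 -m jog '[[[0,0,0,0,0,-0.11],[0,0,0,0,0,-0.11],[0,0,0,0,0,-0.11],[0,0,0,0,0,-0.03],[0,0,0,0,0,0]]]'
python3 g.py 486.1 -323.4 170 -0.555
python3 - <<'E'
from h import *
t=robot.snapshot("top");s=robot.snapshot("scene")
t0=np.load("top0.npy",allow_pickle=True).item()
crop(t,225,180,305,225,8,"a.png",1.8);crop(t0,225,180,305,225,8,"b.png",1.8)
cv2.imwrite("pics/blk2.png",np.vstack([cv2.imread("pics/b.png")[:290],cv2.imread("pics/a.png")[:290]]))
crop(s,270,90,340,190,6,"s10.png",1.3)
E
```

```text
time: 28.2
ee_pos: [481.7, -326.3, 202.6]
orientation: [3.093, -0.548, -0.002]
contact_force: [1.2, 0.8, -0.6]
width: 24.5
time: 28.82
ee_pos: [483.1, -322.1, 202.4]
orientation: [-3.049, -0.748, 0.002]
contact_force: [0.0, -0.7, -1.3]
width: 24.8
time: 29.45
ee_pos: [483.2, -322.1, 202.5]
orientation: [-2.744, -1.526, 0.001]
contact_force: [0.3, -0.0, -1.5]
width: 24.7
t 29.45 pos [ 483.15 -322.13  202.53] yaw_y -0.556 tilt 0.0019 q [-0.737  0.254  1.568  0.     1.321 -0.181]
F [ 0.3 -0.  -1.5] M [-0.018  0.018  0.006] w 24.74
SHIFT units [0.0011 0.0081 0.0813] mm [ 0.5  3.2 32.5] TURN units [-0.0012 -0.0003 -0.0004]
```

View pics/blk2.png

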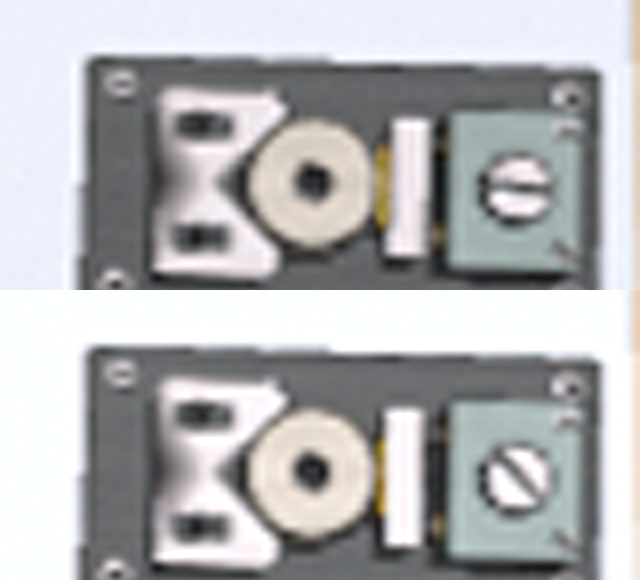

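View pics/s10.png

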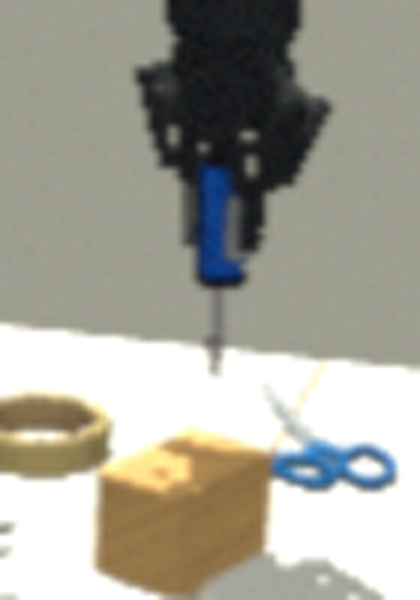

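```bash

python3 -m jog '[[[0.0011,0.0081,0.03,0,0,0],[0,0,0,0,0,0],[0,0,0,0,0,0]]]';python3 g.py 486.1 -323.4 165 -0.555
```

```text
time: 29.92
ee_pos: [486.4, -323.8, 191.1]
orientation: [-2.744, -1.527, 0.001]
contact_force: [0.9, -0.2, -1.2]
width: 24.8
t 29.93 pos [ 486.44 -323.79  191.13] yaw_y -0.555 tilt 0.0009 q [-0.735  0.272  1.571 -0.     1.3   -0.18 ]
F [ 0.9 -0.2 -1.2] M [-0.059  0.018  0.055] w 24.81
SHIFT units [ 0.0004 -0.0012  0.0653] mm [ 0.2 -0.5 26.1] TURN units [-0.0006 -0.0001 -0.0001]
```

```bash

python3 -m jog '[[[0,-0.001,0.04,0,0,0],[0,0,0.03,0,0,0],[0,0,0,0,0,0],[0,0,0.03,0,0,0],[0,0,0,0,0,0]]]';python3 g.py 486.1 -323.4 99 -0.555
```

```text
time: 30.55
ee_pos: [485.6, -323.1, 150.4]
orientation: [-2.743, -1.527, 0.001]
contact_force: [-0.6, 0.3, -2.1]
width: 24.8
t 30.55 pos [ 485.62 -323.15  150.36] yaw_y -0.555 tilt 0.0024 q [-0.735  0.315  1.607 -0.     1.222 -0.18 ]
F [-0.6  0.3 -2.1] M [ 0.069 -0.022 -0.001] w 24.84
SHIFT units [0.     0.0017 0.1284] mm [ 0.   0.7 51.4] TURN units [-0.0016 -0.0003 -0.    ]
```

Tip is at about 59–63 mm with no contact force, so it is in the hole. Continuing down.

```bash

python3 -m jog '[[[0,0.001,0.03,0,0,0],[0,0,0.03,0,0,0],[0,0,0.03,0,0,0],[0,0,0.02,0,0,0],[0,0,0,0,0,0]]]';python3 g.py 486.1 -323.4 99 -0.555
```

```text
time: 31.18
ee_pos: [486.0, -323.4, 106.4]
orientation: [-2.743, -1.527, 0.001]
contact_force: [-0.7, 0.2, -1.7]
width: 24.5
t 31.18 pos [ 486.01 -323.39  106.44] yaw_y -0.555 tilt 0.0023 q [-0.735  0.37   1.635 -0.     1.139 -0.18 ]
F [-0.7  0.2 -1.7] M [-0.021 -0.014  0.03 ] w 24.52
SHIFT units [0.0001 0.0003 0.0186] mm [0.  0.1 7.4] TURN units [-0.0015 -0.0003  0.    ]
```

```bash

python3 -m jog '[[[0,0,0.01,0,0,0],[0,0,0,0,0,0],[0,0,0,0,0,0]]]';python3 m.py;python3 -m jog '[[[0,0,0.006,0,0,0],[0,0,0,0,0,0],[0,0,0,0,0,0]]]';python3 m.py;python3 -m jog '[[[0,0,0.004,0,0,0],[0,0,0,0,0,0],[0,0,0,0,0,0]]]';python3 m.py
```

```text
time: 31.55
ee_pos: [486.8, -324.1, 104.0]
orientation: [2.744, 1.528, 0.0]
contact_force: [-0.4, -0.1, -1.5]
width: 24.7
t 31.55 yaw -0.555 z 103.98 F [-0.4 -0.1 -1.5] Mz 0.053 tau6 0.000 x 486.78 y -324.11
time: 31.92
ee_pos: [486.6, -323.9, 101.2]
orientation: [-2.745, -1.528, -0.0]
contact_force: [0.2, -0.1, -1.0]
width: 24.6
t 31.93 yaw -0.555 z 101.20 F [ 0.2 -0.1 -1. ] Mz -0.021 tau6 0.000 x 486.59 y -323.89
time: 32.3
ee_pos: [486.6, -323.9, 99.6]
orientation: [-2.745, -1.528, 0.0]
contact_force: [0.0, 0.0, -1.0]
width: 24.6
t 32.30 yaw -0.555 z 99.58 F [ 0.  0. -1.] Mz -0.033 tau6 0.000 x 486.58 y -323.94
```

```bash

python3 -m jog '[[[0,0,0.004,0,0,0],[0,0,0,0,0,0],[0,0,0,0,0,0]]]'>/dev/null;python3 m.py;python3 -m jog '[[[0,0,0.004,0,0,0],[0,0,0,0,0,0],[0,0,0,0,0,0]]]'>/dev/null;python3 m.py;
```

```text
t 32.67 yaw -0.555 z 98.00 F [-0.6  0.3 -1.2] Mz -0.013 tau6 -0.000 x 486.59 y -323.93
t 33.05 yaw -0.555 z 96.40 F [ 0.7 -0.6 -1.1] Mz -0.077 tau6 -0.000 x 486.59 y -323.92
```

```bash

python3 -m jog '[[[0,0,0.003,0,0,0],[0,0,0,0,0,0],[0,0,0,0,0,0]]]'>/dev/null;python3 m.py;python3 -m jog '[[[0,0,0.003,0,0,0],[0,0,0,0,0,0],[0,0,0,0,0,0]]]'>/dev/null;python3 m.py;python3 - <<'E'
from h import *
s=robot.snapshot("scene");crop(s,280,120,330,185,9,"s11.png",1.3)
E
```

```text
t 33.42 yaw -0.555 z 95.20 F [ 0.6  0.2 -1.8] Mz -0.037 tau6 0.000 x 486.59 y -323.92
t 33.80 yaw -0.555 z 94.56 F [-0.9  0.7  3.7] Mz 0.006 tau6 -0.011 x 486.74 y -324.03
```

View pics/s11.png

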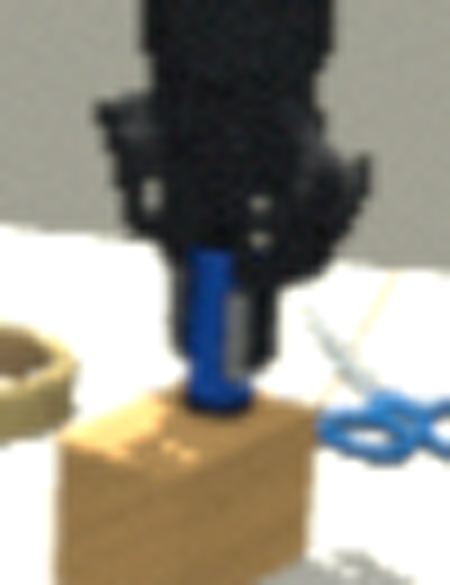

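```bash

python3 -m jog '[[[0,0,-0.001,0,0,0],[0,0,0,0,0,0]]]' - 30 >/dev/null
python3 -m jog '[[[0,0,0,0,0,0],[0,0,0,0,0,0],[0,0,0,0,0,0],[0,0,0,0,0,0],[0,0,0,0,0,0]]]' 1
python3 -m jog '[[[0,0,0,0,0,0],[0,0,-0.03,0,0,0],[0,0,-0.08,0,0,0],[0,0,-0.12,0,0,0],[0,0,-0.12,0,0,0]]]'
python3 m.py
python3 - <<'E'
from h import *
s=robot.snapshot("scene");crop(s,230,120,330,210,7,"s12.png",1.3)
t=robot.snapshot("top");crop(t,320,120,420,250,5,"t12.png",2)
E
```

```text
time: 34.72
ee_pos: [486.6, -323.9, 94.4]
orientation: [-2.745, -1.528, 0.0]
contact_force: [0.6, 0.7, 0.1]
width: 85.4
time: 35.35
ee_pos: [486.5, -323.9, 236.6]
orientation: [2.745, 1.528, 0.0]
contact_force: [0.6, -0.1, 0.5]
width: 85.1
t 35.35 yaw -0.555 z 236.61 F [ 0.6 -0.1  0.5] Mz 0.033 tau6 -0.000 x 486.54 y -323.88
```

View pics/s12.png

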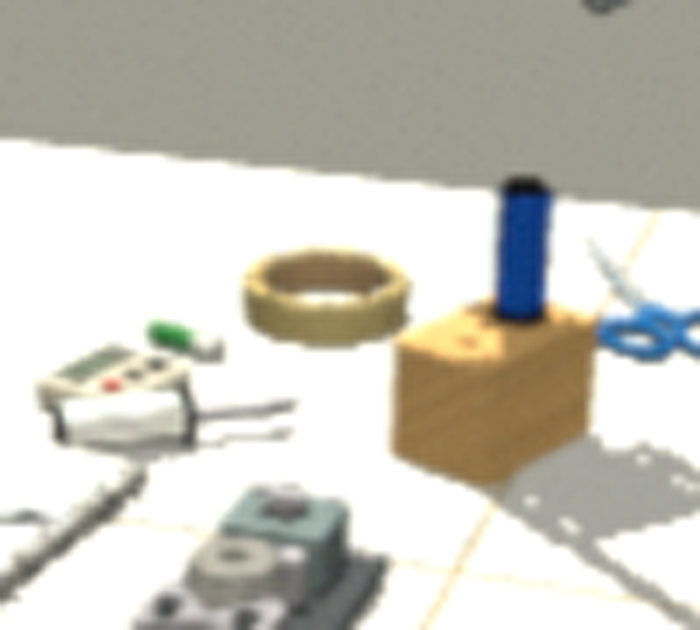

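View pics/t12.png

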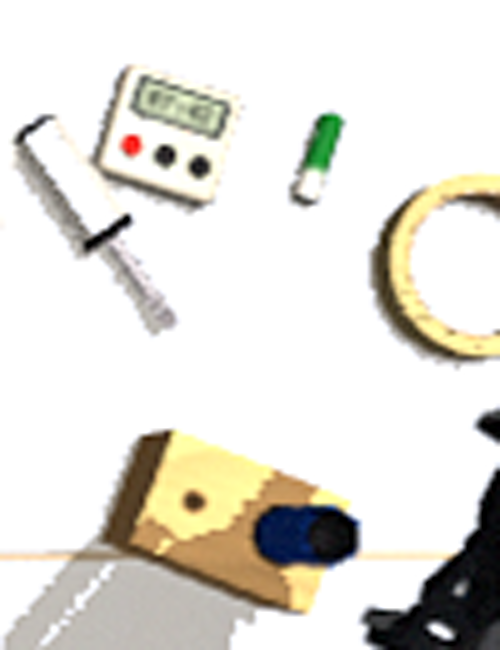

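```bash
python3 -c "
from plant import robot
print(robot.close_job())"
```

```text
the job is handed in; nothing more can be done
None
```

The screw is tightened, the blue driver is back in its stand hole, and I handed the job in at about 35 s of the 58 s allowed. The clamp force is an estimate from torque, not a direct reading.

**What I did**
- I gripped the driver across two flats and worked out the blade's direction from the scene picture.
- I seated the blade in the slot and turned the screw about 0.7 rad clockwise, pushing with 8 to 11 N.
- I stopped when the mean twist reached 0.18 N m, against about 0.10 N m while running free. That suggests roughly 35 to 42 N on the die.

**Last checks**
- The top picture shows the slot turned and the jaw moved up against the upright die.
- The driver's collar met the stand at the same tool height as when I picked it up. The pictures show the driver upright in its hole.
- The gripper is clear, with no contact force.

**What disagreed or was unclear**
- **Slot height:** the blade bottomed with its tip at about 51 mm, not the 46 mm I read from the text. It also met the head top about 4.6 mm above that, and the screw turned with the blade, so I took it as fully seated.
- **Extra handling:** because of that mismatch I first took the seated blade for resting on the head. I moved it sideways and in yaw under up to about 10 N, lifted it out twice more, and landed once on the head with about 10 N before seating it again.
- **Clamp force:** single twist readings were noisy, about ±0.035 N m. The rise was clear only in averages, so the 35 to 42 N estimate is uncertain by several newtons.
- **Fallen look-alike:** the grey driver toppled by itself during my first approach and lies by the timer. The timer moved only about 2 mm.
- **Not rechecked:** I did not look again at the punch, brush and tin at the end, but the arm never went near them.

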